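# Strip the rotator's clip rail and stow the parts

## Robot

A 6-joint arm with a two-finger parallel gripper is mounted at the origin on a cart in front of the work surface, level with it; the furniture and walls round the work are solid. World frame = base frame: x ahead of the robot, y to its left, z up, the work surface at z = 0. Lengths are in m, angles in rad, forces in N, time in s.
With the tool pointing down it reaches from about 0.35 to 0.85 m from the base axis. Payload 8.1 kg.
Tool frame: the origin (TCP) lies at the centre of the arm's flange, where the gripper is bolted on; the fingertips stand 186 mm ahead of it and the grasp point (between the pads) lies 167 mm ahead of it (robot.grasp_offset is the distance from the TCP to the grasp point, in m); z points along the fingers, y is the line along which they close (so a half turn about z gives the same grasp; the last joint's range is limited). The gripper opens to 93 mm and grips with 3 to 60 N. Pads are 15 mm wide; open, the fingers measure 128 mm over their backs; the gripper's body (75 mm by 188 mm) begins 65 mm behind the grasp point.
Start: joints at [-1.342, 0.13, 1.488, -0, 1.523, -0.085], TCP at [0.185, -0.571, 0.405] pointing down, gripper open.
Joint ranges: [-2.96, 2.96], [-0.89, 2.26], [0.02, 2.5], [-1.34, 4.48], [0, 2.73], [-2.66, 2.66]. Speed limits (rad/s): [2.39, 2.39, 2.79, 3.14, 3.14, 3.14].

## Interface

Orientations are given as a rotation vector (axis times angle).
In Python, from plant import robot gives the robot as it stands.
- The arm moves only by the tool drive_tool, never from a script. Its argument "moves" is one flat list of numbers, 7 for each row, row after row: the finger opening in mm, from 0 to 93, then the shift along the tool's x, y, z in mm, then the turn, a rotation vector about the tool's x, y, z in degrees. A call has 1 to 8 rows; each row shifts and turns the commanded pose from where the row before left it, along the tool's axes as they then stand; what a row does not reach is not made up. A row lasts 1/10 s, in which the tool goes at most 50 mm and 8.59 degrees, less where a joint would pass 70% of its speed; a pose out of reach is approached as far as the arm can. A call is refused whole if a number of a shift passes 50 or a number of a turn 8.59, either way. A call with a gripper value outside its range is refused whole. The fingers move at their own pace and stop on an object; "grip_force" is the grip in N (left out, the last holds). Time passes only in rows, so rows that do not move let the fingers close. It gives the time, the measured TCP pose, the force, the opening and the grip force at its end, in the units of the state.
- robot.read_state(): the state, without advancing time (a new reading comes with each control period).
- robot.read_camera(name): name is "scene" or "top" or "wrist"; returns a dict with "color" (400x640x3 uint8, red, green, blue), "depth" (400x640 float32, m along the optical axis (not along the pixel's ray), 0 where there is no reading), "mtx" (3x3 intrinsics, pixels), "R" (3x3) and "t" (3): a world point X has camera coordinates R X + t. Camera axes: x right, y down, z forward; pixel columns grow to the right and rows downward; lengths in m; the calibration is good to about 2 mm. A picture is of the moment at which its call begins.
- robot.close_job(): hands the job in; it is judged then, once.
The state is a dict: "t": time; "q": joint angles; "dq": joint speeds; "joint_torque": joint torques, N m; "tool_pos": TCP position; "orientation": TCP orientation; "force": force on the tool from outside, world axes, zero at the start; "wrist_torque": the same for the moment, N m; "opening": finger opening in m; "gripper_force": force on a finger pad.
Only numpy, scipy, OpenCV 4.12 (cv2) and the standard library are available. Lean on these libraries where they do the work, as an engineer would, in place of code of your own. Each camera call takes 0.05 s, during which the arm holds its last target. There are 200 camera calls.

## Task

Strip the tube rotator's clip rail for cleaning: unscrew the round knob from the stud at the rail's open end (ordinary right-hand thread) and lift it off, then slide every tube clip along the T-rail to the bare open end and lift it off. Put the knob and all the tube clips, including the one standing on top of the small parts unit, into that unit's open drawer and push the drawer fully shut. Leave the brown reagent bottle and the petri dish where they are.

Things in the scene. Friction and masses are not known exactly. Their poses are not given: they have to be found in the camera images.
- clip_rail: fixed aluminium T-rail on a foot plate 240 x 60 x 6 mm, lying along its own x; origin on the bench, z up. Rail top 30 mm above the bench. T-head 24 mm wide, 6 mm thick (z 24 to 30 mm), from x = -115 to +20 mm; beyond that only the 10 mm wide web, same height: the bare open end, where clips lift off. The other end, x = -118 mm, is closed by a plate 40 mm high.
- open_end (a point): middle of the bare open end, on the rail's top (30 mm above the bench), 43 mm along x from the rail's origin: a clip centred here, 32 mm long, is clear of the T-head (by 7 mm) and of the stud (by 7 mm) and lifts straight up.
- stud_foot (a point): foot of the upright threaded steel stud, on its axis, 30 mm above the bench, at x = +78 mm on the rail. Stud 24 mm over the thread, 33 mm tall (top 63 mm above the bench). Coarse right-hand thread, 9 mm rise per turn.
- knob: black round end knob, 60 g, through bore; origin at the centre of its underside, z up. Skirt 60 mm across, 6 mm thick; grip above it 40 mm across, z 6 to 28 mm. Starts screwed down on the stud, its skirt barring the open end. Turns easily, anticlockwise from above to loosen, rising 9 mm a turn with 1.5 mm of play; comes free after about 2 turns and cannot be lifted before.
- clip_a: grey tube clip, 32 mm long (x), 34 wide (y), 38.5 high, 40 g; origin at the centre of its underside, z up. Saddle with lips that hook under the T-head (z 0 to 18.5 mm), above it two upright prongs, z 18.5 to 38.5 mm, 24 mm over their outsides in y: grip across y there. May be absent. Starts captive on the rail, x along the rail, origin 17.5 mm above the bench.
- clip_b: as clip_a. May be absent. Starts captive on the rail, x along the rail, origin 17.5 mm above the bench.
- clip_c: as clip_a. May be absent. Starts captive on the rail, x along the rail, origin 17.5 mm above the bench.
- clip_d: the same kind of clip as clip_a, always present, standing loose on top of the parts unit, 82 mm above the bench.
- drawer_floor (a point): centre of the drawer's inner floor, 20 mm above the bench; moves with the drawer; x points into the unit (closing), z up. Inside 105 mm (x) by 168 mm (y), walls 38 mm high above the floor; unit's top 82 mm above the bench. Open by d, the floor with x < d - 59 mm is uncovered. Parts standing up to 45 mm tall pass under the unit's top; do not pile them.
- parts_unit_drawer0_handle (a point): middle of the drawer's steel bar handle, 35 mm in front of the drawer's face; bar 105 mm long, horizontal along the drawer's y; moves with the drawer.
- parts_unit_drawer0 (a joint): how far the drawer is open: 0 shut, up to 0.093 m open. It slides with about 1 N of friction.
- stain_bottle: brown reagent bottle with white cap, 38 mm in diameter, 78 mm tall, a bystander; origin at the centre of its underside.
- dish: petri dish, 56 mm in diameter, 12 mm tall, a bystander; origin at the centre of its underside.
There are look-alikes about, which are no part of the job. Leave any orange look-alike of the clip_d alone. What is shaped like the clip_a but red is not meant.

How it is judged:
By the outcome, as a careful person would: the job done as asked, in the order asked, and still so for the second after the job is handed in, with the robot touching nothing.
Of clip_a, clip_b, clip_c only 1 to 3 are there at a start; the rules pass over those that are not, and their reading is None.
At some moment in a run one of clip_d may be knocked a few centimetres aside while the robot is not near it.
Once in a run the grip may slacken for a moment while it holds something.
It also fails if it takes over 210 s, if anything falls off the work surface, if the arm or the gripper's body presses on something with over 40 N, if the wrist force passes 120 N, or if a joint passes its speed limit or range.

## Working session

There is one attempt and no reset: what is moved stays moved. The work goes in short steps, Python scripts to look and compute and a tool call to move; the robot and the scene stay as the last step left them, time stands still between calls to the robot, and variables do not carry over. Pictures are saved under pics/ and viewed, at most 14 in all, crops included, and the job is handed in when it is done.

Besides the shell and the picture viewer there is one more tool, called after "Request:" as a command line: name --argument value ..., lists and objects as JSON in quotes. drive_tool: Moves the arm, as the interface text tells. Its arguments: {"type":"object","properties":{"moves":{"type":"array","items":{"type":"number"}},"grip_force":{"type":"number"}},"required":["moves"]}

```bash
mkdir -p pics; ls
python3 - <<'E'
from plant import robot
import cv2,numpy as np,pickle
s=robot.read_state();print({k:np.round(v,3) for k,v in s.items()})
for n in("top","scene"):
    c=robot.read_camera(n);pickle.dump(c,open(f'pics/{n}.pkl','wb'))
    cv2.imwrite(f'pics/{n}1.png',c["color"][:,:,::-1])
    print(n,c["mtx"].round(1).tolist(),c["R"].round(3).tolist(),c["t"].round(3))
E
```

```text
pics
{'t': np.float64(0.0), 'q': array([-1.342,  0.131,  1.489, -0.   ,  1.523, -0.085]), 'dq': array([ 0.001, -0.   ,  0.001, -0.   , -0.001, -0.001]), 'joint_torque': array([-3.0000e-03, -5.5985e+01, -4.9176e+01,  7.7000e-02,  3.5000e-02,
       -0.0000e+00]), 'tool_pos': array([ 0.185, -0.57 ,  0.404]), 'orientation': array([-3.101, -0.491,  0.   ]), 'force': array([-0.146,  0.333, -0.118]), 'wrist_torque': array([-0.004,  0.021, -0.023]), 'gripper_force': np.float64(0.0), 'opening': np.float64(0.093)}
top [[380.0, 0.0, 318.7], [0.0, 380.0, 197.8], [0.0, 0.0, 1.0]] [[-0.022, -1.0, 0.002], [-0.994, 0.022, -0.11], [0.11, -0.004, -0.994]] [-0.372  0.554  0.922]
scene [[489.8, 0.0, 318.1], [0.0, 489.8, 196.1], [0.0, 0.0, 1.0]] [[0.761, -0.649, -0.005], [-0.343, -0.394, -0.853], [0.551, 0.651, -0.522]] [-0.65   0.093  1.035]
```

View pics/top1.png

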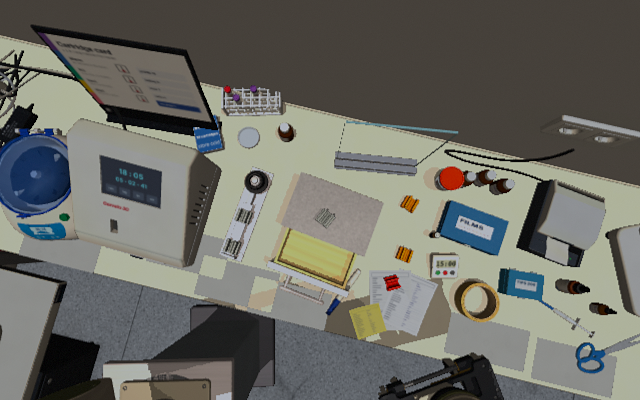

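View pics/scene1.png

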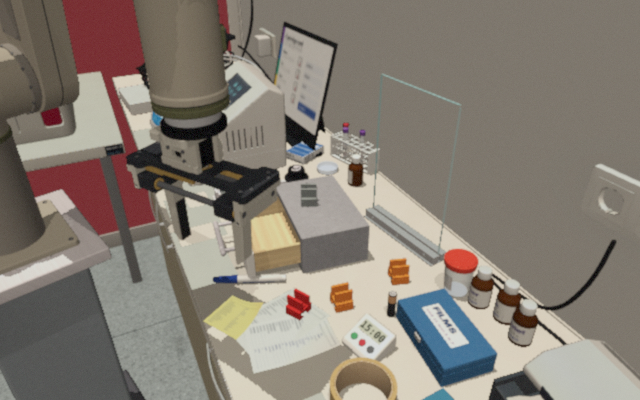

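```bash
cat > h.py <<'E'
import cv2,numpy as np
from scipy.spatial.transform import Rotation as Rn
def deproj(c,u,v,z=None):
    """pixel -> world; on plane z if given, else by depth"""
    r=np.linalg.inv(c["mtx"])@[u,v,1.]
    o=-c["R"].T@c["t"]; d=c["R"].T@r
    if z is None: return o+d*np.median(c["depth"][int(v)-1:int(v)+2,int(u)-1:int(u)+2])
    return o+d*(z-o[2])/d[2]
def crop(c,u0,v0,w,h,k,f):
    cv2.imwrite(f,cv2.resize(c["color"][v0:v0+h,u0:u0+w,::-1],None,fx=k,fy=k,interpolation=cv2.INTER_CUBIC))
def proj(c,X):
    p=c["mtx"]@(c["R"]@np.asarray(X,float)+c["t"]);return p[:2]/p[2]
E
python3 - <<'E'
from h import *;import pickle
c=pickle.load(open('pics/top.pkl','rb'))
crop(c,210,110,180,210,2.85*1,'pics/topc.png')
E
```

```text
(no output)
```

View pics/topc.png

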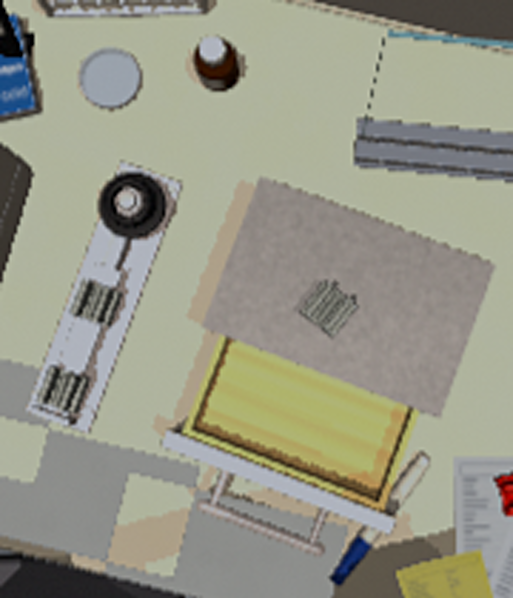

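Run:
```python
from h import *;import pickle
c=pickle.load(open('pics/top.pkl','rb'))
P=lambda u,v,z=None:deproj(c,210+u/2.85,110+v/2.85,z)
def pr(n,*a):print(n,np.round(P(*a),4))
for i,p in enumerate([(122,162),(182,182),(90,430),(28,410)]):pr('plate',*p,.006)
pr('stud',129,200,.063);pr('knob',132,205,.058);
pr('clip1 top',100,300,.056);pr('clip2 top',66,387,.056);pr('clipd top',329,306,.1205)
pr('clipd',329,306); pr('clip1',100,300)
for p in[(262,178),(494,264),(440,416),(203,330)]:pr('unit',*p,.082)
for p in [(200,508),(322,550)]:pr('handle',*p); 
for p in [(165,435),(395,528)]:pr('face',*p)
pr('bottle',212,50,.078);pr('dish',110,78,.012)
for p in [(228,342),(192,432),(380,498),(412,410)]:pr('drawer rim',*p,.058)
```

```text
plate [ 0.6333 -0.2157  0.006 ]
plate [ 0.6136 -0.2702  0.006 ]
plate [ 0.3927 -0.1866  0.006 ]
plate [ 0.4115 -0.1315  0.006 ]
stud [ 0.5889 -0.2313  0.063 ]
knob [ 0.5853 -0.233   0.058 ]
clip1 top [ 0.5044 -0.2051  0.056 ]
clip2 top [ 0.4315 -0.1763  0.056 ]
clipd top [ 0.4912 -0.3986  0.1205]
clipd [ 0.4922 -0.399   0.1036]
clip1 [ 0.5044 -0.205   0.0558]
unit [ 0.602  -0.3459  0.082 ]
unit [ 0.5253 -0.5375  0.082 ]
unit [ 0.4013 -0.4881  0.082 ]
unit [ 0.4759 -0.295   0.082 ]
handle [ 0.328  -0.2876  0.0492]
handle [ 0.2913 -0.3893  0.0497]
face [ 0.3865 -0.2523  0.0009]
face [ 0.301  -0.4545  0.0019]
bottle [ 0.7144 -0.305   0.078 ]
dish [ 0.7102 -0.2061  0.012 ]
drawer rim [ 0.4663 -0.3137  0.058 ]
drawer rim [ 0.3917 -0.2825  0.058 ]
drawer rim [ 0.3338 -0.4385  0.058 ]
drawer rim [ 0.4058 -0.4676  0.058 ]
```

Run:
```python
from h import *;import pickle
for n in("top","scene"):
    c=pickle.load(open(f'pics/{n}.pkl','rb'))
    v,u=np.mgrid[0:400,0:640];d=c["depth"]
    X=((np.stack([u,v,np.ones_like(u)],-1)@np.linalg.inv(c["mtx"]).T)*d[...,None]-c["t"])@c["R"]
    m=(d>0)&(X[...,2]>.11)&(X[...,2]<.6)
    for nm,p in(("knob",(.587,-.232)),("open",(.553,-.219)),("clip1",(.505,-.205)),("clip2",(.4315,-.176)),('drawer',(.4,-.375))):
        r=np.hypot(X[...,0]-p[0],X[...,1]-p[1]);k=m&(r<.2)
        i=np.argsort(r[k])[:1]; print(n,nm,k.sum(),X[k][i].round(3),r[k][i].round(3))
    g=m&(X[...,1]<-.3)&(X[...,0]>.6)&(X[...,0]<.8)
    if n=='top':
        A=m&(X[...,1]>-.2)&(X[...,0]<.7)&(X[...,0]>.3);print('analyser min y',X[A][:,1].min(),np.percentile(X[A][:,2],[5,95]))
c=pickle.load(open('pics/top.pkl','rb'))
for p in [(335,158),(415,170)]:print('shield',deproj(c,*p).round(3))
c=pickle.load(open('pics/scene.pkl','rb'))
for p in [(377,78),(457,103)]:print('shield top?',[deproj(c,*p,z).round(3) for z in(.25,.3)])
```

```text
top knob 4379 [[ 0.612 -0.135  0.145]] [0.1]
top open 5219 [[ 0.577 -0.125  0.168]] [0.097]
top clip1 5716 [[ 0.531 -0.112  0.138]] [0.097]
top clip2 5152 [[ 0.461 -0.09   0.124]] [0.09]
top drawer 66 [[ 0.474 -0.395  0.12 ]] [0.077]
analyser min y -0.13811290848735838 [0.11811833 0.22852856]
scene knob 3156 [[ 0.6   -0.139  0.121]] [0.094]
scene open 3191 [[ 0.576 -0.13   0.112]] [0.092]
scene clip1 3161 [[ 0.533 -0.117  0.185]] [0.092]
scene clip2 2852 [[ 0.472 -0.1    0.138]] [0.086]
scene drawer 153 [[ 0.471 -0.398  0.118]] [0.075]
shield [ 0.651 -0.429  0.01 ]
shield [ 0.613 -0.633  0.021]
shield top? [array([ 0.793, -0.288,  0.25 ]), array([ 0.679, -0.394,  0.3  ])]
shield top? [array([ 0.798, -0.511,  0.25 ]), array([ 0.683, -0.586,  0.3  ])]
```

Request:
drive_tool --moves '[93, 30, -14, 0, 0, 0, 0, 93, 35, -17, 0, 0, 0, 0, 93, 35, -17, 0, 0, 0, 0, 93, 35, -17, 0, 0, 0, 0, 93, 35, -17, 0, 0, 0, 0, 93, 35, -17, 0, 0, 0, 0, 93, 35, -17, 0, 0, 0, 0, 93, 35, -17, 0, 0, 0, 0]'

```text
t: 0.9
tool_pos: [0.4066, -0.3579, 0.4043]
orientation: [-3.102, -0.491, 0.001]
force: [0.5, -1.0, 0.4]
opening: 0.0929
gripper_force: 0.0
```

Request:
drive_tool --moves '[93, 35, -17, 0, 0, 0, 0, 93, 35, -17, 0, 0, 0, 0, 93, 35, -17, 0, 0, 0, 0, 93, 35, -17, 0, 0, 0, 0, 93, 35, -17, 0, 0, 0, 0, 93, 0, 0, 0, 0, 0, 0]'

```text
t: 1.5
tool_pos: [0.5482, -0.221, 0.404]
orientation: [-3.1, -0.497, -0.0]
force: [-0.4, -0.7, 0.7]
opening: 0.093
gripper_force: 0.0
```

Request:
drive_tool --moves '[93, 0, 0, 0, 0, 0, -8.5, 93, 0, 0, 0, 0, 0, -8.5, 93, 0, 0, 0, 0, 0, -8.5, 93, 0, 0, 0, 0, 0, -8.5, 93, 0, 0, 0, 0, 0, -8.5, 93, 0, 0, 0, 0, 0, -8.5, 93, 0, 0, 0, 0, 0, 0]'

```text
t: 2.2
tool_pos: [0.5455, -0.2249, 0.4043]
orientation: [-2.587, -1.781, 0.001]
force: [0.4, 0.4, -0.5]
opening: 0.0934
gripper_force: 0.0
```

```bash
cat >> h.py <<'E'
def delta(s,pos=None,phi=None):
    """shift (mm) in present tool axes and turn about tool z (deg) to get the TCP to pos, finger-line angle phi"""
    R=Rn.from_rotvec(s["orientation"]).as_matrix()
    out=[]
    if pos is not None: out.append((R.T@(np.asarray(pos)-s["tool_pos"])*1e3).round(1))
    a=np.degrees(np.arctan2(R[1,1],R[0,1]))
    out.append(('phi',a.round(2),'tiltz',R[:,2].round(4)))
    if phi is not None: out.append(('turn',round((a-phi+90)%180-90,2)))
    return out
def here(s):
    print('t',round(s["t"],2),'tcp',s["tool_pos"].round(4),'q',np.degrees(s["q"]).round(1),'F',s["force"].round(1),'open',s["opening"].round(4),*delta(s))
E
cat > snap.py <<'E'
import sys,pickle;from plant import robot;from h import *
n,k=sys.argv[1:3];c=robot.read_camera(n);pickle.dump(c,open(f'pics/{k}.pkl','wb'))
cv2.imwrite(f'pics/{k}.png',c["color"][:,:,::-1]);here(robot.read_state())
E
python3 snap.py wrist w1
```

```text
Traceback (most recent call last):
  File "snap.py", line 3, in <module>
    cv2.imwrite(f'pics/{k}.png',c["color"][:,:,::-1]);here(robot.read_state())
                                                      ~~~~^^^^^^^^^^^^^^^^^^^^
  File "h.py", line 23, in here
    print('t',round(s["t"],2),'tcp',s["tool_pos"].round(4),'q',np.degrees(s["q"]).round(1),'F',s["force"].round(1),'open',s["opening"].round(4),*delta(s))
                                                                                                                          ^^^^^^^^^^^^^^^^^^
AttributeError: 'float' object has no attribute 'round'
```

View pics/w1.png

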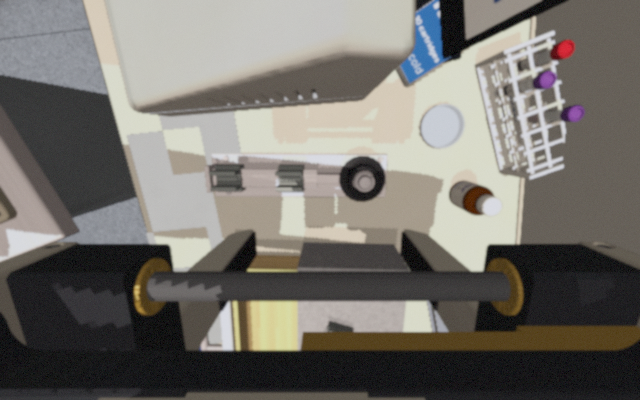

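```bash
sed -i 's/s\["opening"\].round(4)/round(float(s["opening"]),4)/' h.py
python3 - <<'E'
from h import *;import pickle
from plant import robot
here(robot.read_state())
c=pickle.load(open('pics/w1.pkl','rb'))
print('cam',(-c["R"].T@c["t"]).round(3),c["mtx"][0,0])
crop(c,195,85,210,120,3.8,'pics/w1c.png')
v,u=np.mgrid[0:400,0:640]
for n in('w1','top','scene'):
    c=pickle.load(open(f'pics/{n}.pkl','rb'));d=c["depth"]
    X=((np.stack([u,v,np.ones_like(u)],-1)@np.linalg.inv(c["mtx"]).T)*d[...,None]-c["t"])@c["R"]
    m=(d>0)&(X[...,1]>-.25)&(X[...,0]>.37)&(X[...,0]<.62)&(X[...,2]>.03)&(X[...,2]<.3)
    e=np.array([.9347,-.3555]);nn=np.array([.3555,.9347]);o=np.array([.5128,-.201])
    Y=(X[...,:2]-o)@nn;S=(X[...,:2]-o)@e
    for z in np.arange(.08,.26,.03):
        row=[]
        for s in(-.08,-.01,.043,.078):
            k=m&(abs(X[...,2]-z)<.015)&(abs(S-s)<.025)&(Y>.05)
            row.append((round(float(np.percentile(Y[k],3)),3),int(k.sum())) if k.any() else None)
        print(n,round(z,2),row)
E
```

```text
t 2.25 tcp [ 0.5455 -0.2248  0.4044] q [-27.4   6.   86.9  -0.   87.1  -6.1] F [-0.6  0.5 -0.7] open 0.0929 ('phi', np.float64(-21.23), 'tiltz', array([-8.e-04,  2.e-04, -1.e+00]))
cam [ 0.569 -0.161  0.385] 275.38799950171057
w1 0.08 [(0.084, 181), (0.09, 208), (0.093, 198), (0.096, 91)]
w1 0.11 [(0.085, 243), (0.09, 230), (0.093, 255), (0.096, 127)]
w1 0.14 [(0.086, 2696), (0.09, 330), (0.093, 363), (0.096, 188)]
w1 0.17 [(0.091, 1920), (0.09, 1150), (0.094, 581), (0.096, 285)]
w1 0.2 [None, (0.093, 5092), (0.094, 1091), (0.097, 482)]
w1 0.23 [None, (0.12, 8), (0.097, 5802), (0.098, 2058)]
top 0.08 [(0.085, 88), (0.09, 96), (0.094, 85), (0.096, 42)]
top 0.11 [(0.085, 162), (0.09, 98), (0.094, 91), (0.096, 43)]
top 0.14 [(0.088, 1695), (0.089, 87), (0.093, 95), (0.096, 48)]
top 0.17 [(0.112, 2499), (0.09, 335), (0.094, 118), (0.096, 58)]
top 0.2 [None, (0.097, 2441), (0.094, 160), (0.097, 62)]
top 0.23 [None, (0.173, 58), (0.098, 1159), (0.098, 191)]
scene 0.08 [(0.083, 96), (0.086, 219), (0.09, 208), (0.092, 99)]
scene 0.11 [(0.082, 101), (0.087, 223), (0.09, 211), (0.093, 101)]
scene 0.14 [(0.082, 78), (0.086, 229), (0.09, 222), (0.092, 109)]
scene 0.17 [(0.088, 6), (0.088, 312), (0.09, 234), (0.093, 112)]
scene 0.2 [None, (0.091, 710), (0.091, 272), (0.093, 115)]
scene 0.23 [None, (0.252, 3), (0.095, 357), (0.094, 50)]
```

View pics/w1c.png

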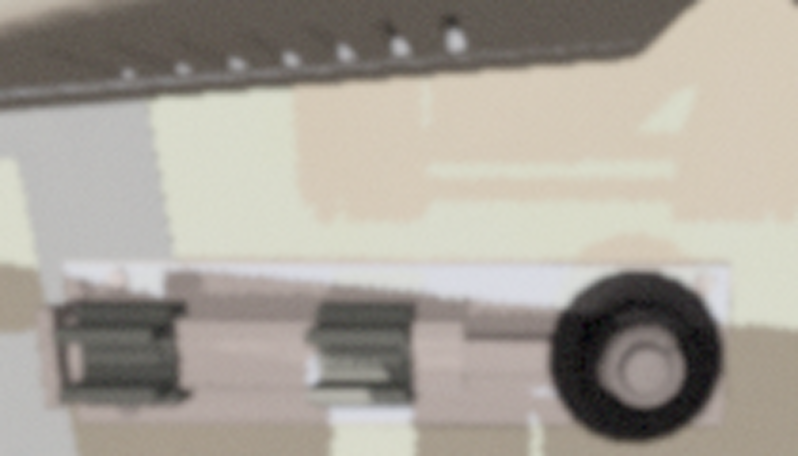

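Run:
```python
from h import *;import pickle
c=pickle.load(open('pics/w1.pkl','rb'))
P=lambda u,v,z=None:deproj(c,195+u/3.8,85+v/3.8,z)
e=np.array([.9347,-.3555]);nn=np.array([.3555,.9347]);o=np.array([.5128,-.201])
for n,u,v,z in[('stud',647,367,.063),('skirt',637,355,.036),('plTL',65,262,.006),('plTR',730,262,.006),('plBR',722,425,.006),('c1 L',312,352,.056),('c1R',412,352,.056),('c2 L',62,352,.056),('c2R',180,352,.056),('c1 top',362,302,.056),('c1bot',362,402,.056),('Thead end',463,330,.03),('web top edge',510,334,.03),('web bot',510,378,.03)]:
    X=P(u,v,z);print(n,X.round(4),'rail',((X[:2]-o)@e).round(4),((X[:2]-o)@nn).round(4),'depthz',P(u,v)[2].round(3))
```

```text
stud [ 0.5909 -0.2269  0.063 ] rail 0.0822 0.0036 depthz 0.064
skirt [ 0.5909 -0.2273  0.036 ] rail 0.0824 0.0032 depthz 0.064
plTL [ 0.4127 -0.1284  0.006 ] rail -0.1193 0.0323 depthz 0.003
plTR [ 0.6348 -0.2132  0.006 ] rail 0.1184 0.032 depthz 0.002
plBR [ 0.6137 -0.2689  0.006 ] rail 0.1185 -0.0276 depthz 0.002
c1 L [ 0.4938 -0.1859  0.056 ] rail -0.0231 0.0073 depthz 0.031
c1R [ 0.5234 -0.1972  0.056 ] rail 0.0086 0.0073 depthz 0.036
c2 L [ 0.4198 -0.1577  0.056 ] rail -0.1024 0.0074 depthz 0.037
c2R [ 0.4547 -0.171   0.056 ] rail -0.065 0.0074 depthz 0.032
c1 top [ 0.5147 -0.177   0.056 ] rail -0.0067 0.0231 depthz 0.008
c1bot [ 0.5023 -0.2065  0.056 ] rail -0.0078 -0.0088 depthz 0.057
Thead end [ 0.5388 -0.1992  0.03  ] rail 0.0237 0.0109 depthz 0.032
web top edge [ 0.5533 -0.2062  0.03  ] rail 0.0397 0.0095 depthz 0.009
web bot [ 0.5479 -0.2204  0.03  ] rail 0.0397 -0.0057 depthz 0.008
```

Request:
drive_tool --moves '[62, 0, 0, 0, 0, 0, 7.6, 62, 0, 0, 0, 0, 0, 7.6, 62, 0, 0, 0, 0, 0, 7.6, 62, 0, 0, 0, 0, 0, 7.6, 62, 0, 0, 0, 0, 0, 7.6, 62, 0, 0, 0, 0, 0, 0, 62, 0, 0, 0, 0, 0, 0]'

```text
t: 2.95
tool_pos: [0.5458, -0.2246, 0.4046]
orientation: [-3.027, -0.841, 0.0]
force: [-0.2, 0.2, -0.2]
opening: 0.0619
gripper_force: 0.0
```

Run:
```python
from h import *
from plant import robot
s=robot.read_state();here(s);print(delta(s,(.5893,-.2285,.225),-59))
```

```text
t 2.95 tcp [ 0.5458 -0.2246  0.4046] q [-27.3   6.   86.9  -0.   87.1  31.6] F [-0.2  0.2 -0.2] open 0.0619 ('phi', np.float64(-58.95), 'tiltz', array([-3.e-04,  0.e+00, -1.e+00]))
[array([ 35.3,  25.8, 179.6]), ('phi', np.float64(-58.95), 'tiltz', array([-3.e-04,  0.e+00, -1.e+00])), ('turn', np.float64(0.05))]
```

Request:
drive_tool --moves '[62, 35.3, 25.8, 0, 0, 0, 0, 62, 0, 0, 45, 0, 0, 0, 62, 0, 0, 45, 0, 0, 0, 62, 0, 0, 40, 0, 0, 0, 62, 0, 0, 30, 0, 0, 0, 62, 0, 0, 14, 0, 0, 0, 62, 0, 0, 5, 0, 0, 0, 62, 0, 0, 0, 0, 0, 0]'

```text
t: 3.75
tool_pos: [0.5898, -0.2286, 0.2263]
orientation: [3.027, 0.84, 0.001]
force: [-0.1, -0.2, 0.9]
opening: 0.0619
gripper_force: 0.0
```

```bash
python3 snap.py wrist w2;  python3 - <<'E'
from h import *
from plant import robot
s=robot.read_state();print(delta(s,(.5893,-.2285,.225),-59))
E
```

```text
t 3.8 tcp [ 0.5902 -0.2288  0.2275] q [-25.8  20.7  89.    0.   70.2  33.2] F [ 0.1 -0.8  1.1] open 0.062 ('phi', np.float64(-59.0), 'tiltz', array([ 0.0021, -0.001 , -1.    ]))
[array([-0.6, -0.7,  2.5]), ('phi', np.float64(-59.0), 'tiltz', array([ 0.0021, -0.001 , -1.    ])), ('turn', np.float64(0.0))]
```

View pics/w2.png

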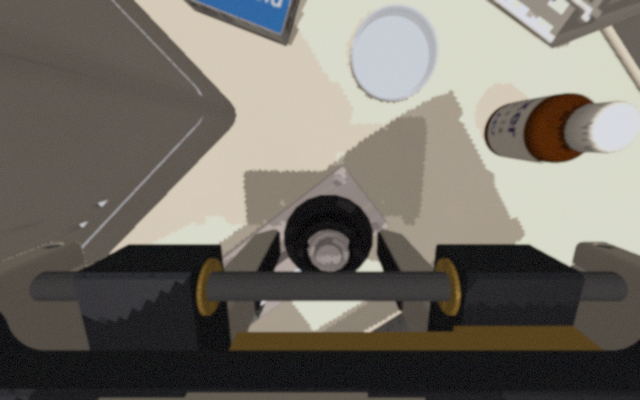

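Request:
drive_tool --moves '[62, 0, 0, 0.5, 0, 0, 0, 34, 0, 0, 0, 0, 0, 0, 34, 0, 0, 0, 0, 0, 0, 34, 0, 0, 0, 0, 0, 0, 34, 0, 0, 0, 0, 0, 0, 34, 0, 0, 0, 0, 0, 0]' --grip_force 20

```text
t: 4.4
tool_pos: [0.5897, -0.2285, 0.2257]
orientation: [3.027, 0.839, 0.001]
force: [-0.9, 0.2, 3.8]
opening: 0.0393
gripper_force: 20.0
```

Request:
drive_tool --moves '[34, 0, 0, 0, 0, 0, 0, 34, 0, 0, 0, 0, 0, -4.5, 34, 0, 0, -0.2, 0, 0, -8, 34, 0, 0, -0.2, 0, 0, -8, 34, 0, 0, -0.2, 0, 0, -8]'

```text
t: 4.9
tool_pos: [0.5895, -0.2283, 0.2258]
orientation: [2.723, 1.566, 0.0]
force: [-0.2, -0.2, 1.5]
opening: 0.0397
gripper_force: 20.0
```

Run:
```python
from h import *
from plant import robot
s=robot.read_state();here(s);print(s["wrist_torque"].round(2),s["gripper_force"],delta(s,(.5893,-.2285,.225)))
```

```text
t 4.9 tcp [ 0.5895 -0.2283  0.2258] q [-25.8  20.7  89.1   0.   70.1   4.4] F [-0.2 -0.2  1.5] open 0.0397 ('phi', np.float64(-30.19), 'tiltz', array([ 1.e-04, -0.e+00, -1.e+00]))
[-0.06 -0.03 -0.03] 19.997522179037333 [array([-0.3, -0.1,  0.8]), ('phi', np.float64(-30.19), 'tiltz', array([ 1.e-04, -0.e+00, -1.e+00]))]
```

Request:
drive_tool --moves '[34, 0, 0, -0.2, 0, 0, -8, 34, 0, 0, -0.2, 0, 0, -8, 34, 0, 0, -0.2, 0, 0, -8, 34, 0, 0, -0.2, 0, 0, -8, 34, 0, 0, -0.2, 0, 0, -8, 34, 0, 0, -0.2, 0, 0, -8, 34, 0, 0, 0, 0, 0, 0]'

```text
t: 5.6
tool_pos: [0.5895, -0.2284, 0.227]
orientation: [1.855, 2.535, -0.0]
force: [0.2, -0.2, 1.8]
opening: 0.0398
gripper_force: 20.0
```

Request:
drive_tool --moves '[50, 0, 0, 0, 0, 0, 0, 50, 0, 0, 0, 0, 0, 0, 50, 0, 0, 0, 0, 0, 8.5, 50, 0, 0, 0, 0, 0, 8.5, 50, 0, 0, 0, 0, 0, 8.5, 50, 0, 0, 0, 0, 0, 8.5, 50, 0, 0, 0, 0, 0, 8.5, 50, 0, 0, 0, 0, 0, 8.5]'

```text
t: 6.4
tool_pos: [0.5893, -0.2283, 0.2267]
orientation: [-2.774, -1.474, 0.001]
force: [0.4, -0.1, -0.1]
opening: 0.0498
gripper_force: 0.0
```

Request:
drive_tool --moves '[50, 0, 0, 0, 0, 0, 8.5, 50, 0, 0, 0, 0, 0, 8.5, 50, 0, 0, 0, 0, 0, 8.5, 34, 0, 0, 0, 0, 0, 0, 34, 0, 0, 0, 0, 0, 0, 34, 0, 0, 0, 0, 0, 0, 34, 0, 0, -0.2, 0, 0, -8.5, 34, 0, 0, -0.2, 0, 0, -8.5]'

```text
t: 7.2
tool_pos: [0.5894, -0.2283, 0.2273]
orientation: [-2.865, -1.289, 0.0]
force: [-0.5, 1.1, 0.1]
opening: 0.0399
gripper_force: 20.0
```

Request:
drive_tool --moves '[34, 0, 0, -0.3, 0, 0, -8.5, 34, 0, 0, -0.2, 0, 0, -8.5, 34, 0, 0, -0.2, 0, 0, -8.5, 34, 0, 0, -0.2, 0, 0, -8.5, 34, 0, 0, -0.2, 0, 0, -8.5, 34, 0, 0, -0.2, 0, 0, -8.5, 34, 0, 0, -0.2, 0, 0, -8.5]'

```text
t: 7.9
tool_pos: [0.5895, -0.2284, 0.2288]
orientation: [-1.847, -2.541, 0.0]
force: [0.4, 0.1, -0.2]
opening: 0.04
gripper_force: 20.0
```

```bash
python3 snap.py wrist w3; python3 -c "
from h import *;import pickle
c=pickle.load(open('pics/w3.pkl','rb'));crop(c,250,160,160,120,4,'pics/w3c.png')"
```

```text
t 7.95 tcp [ 0.5894 -0.2284  0.2288] q [-25.8  20.5  89.1  -0.   70.4 -44.3] F [-0.4 -0.5 -0.6] open 0.0399 ('phi', np.float64(18.5), 'tiltz', array([-2.e-04,  1.e-04, -1.e+00]))
```

View pics/w3c.png

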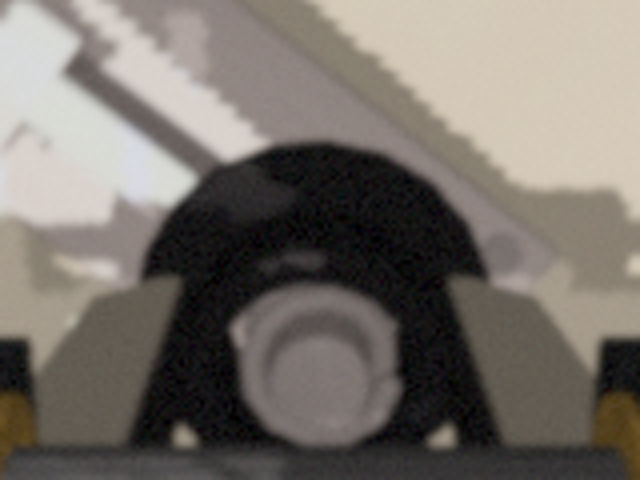

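Request:
drive_tool --moves '[50, 0, 0, 0, 0, 0, 0, 50, 0, 0, 0, 0, 0, 0, 50, 0, 0, 0, 0, 0, 8.5, 50, 0, 0, 0, 0, 0, 8.5, 50, 0, 0, 0, 0, 0, 8.5, 50, 0, 0, 0, 0, 0, 8.5, 50, 0, 0, 0, 0, 0, 8.5, 50, 0, 0, 0, 0, 0, 8.5]'

```text
t: 8.75
tool_pos: [0.5895, -0.2284, 0.229]
orientation: [2.774, 1.474, 0.0]
force: [1.2, 0.3, 0.1]
opening: 0.0498
gripper_force: 0.0
```

Request:
drive_tool --moves '[50, 0, 0, 0, 0, 0, 8.5, 50, 0, 0, 0, 0, 0, 8.5, 50, 0, 0, 0, 0, 0, 8.5, 34, 0, 0, 0, 0, 0, 0, 34, 0, 0, 0, 0, 0, 0, 34, 0, 0, 0, 0, 0, 0, 34, 0, 0, -0.2, 0, 0, -8.5, 34, 0, 0, -0.2, 0, 0, -8.5]'

```text
t: 9.55
tool_pos: [0.5895, -0.2284, 0.2294]
orientation: [2.865, 1.289, 0.0]
force: [0.4, -0.8, -0.4]
opening: 0.0397
gripper_force: 20.0
```

Request:
drive_tool --moves '[34, 0, 0, -0.3, 0, 0, -8.5, 34, 0, 0, -0.2, 0, 0, -8.5, 34, 0, 0, -0.2, 0, 0, -8.5, 34, 0, 0, -0.2, 0, 0, -8.5, 34, 0, 0, -0.2, 0, 0, -8.5, 34, 0, 0, -0.2, 0, 0, -8.5, 34, 0, 0, -0.2, 0, 0, -8.5]'

```text
t: 10.25
tool_pos: [0.5895, -0.2284, 0.2309]
orientation: [1.848, 2.541, -0.0]
force: [0.2, 0.2, -1.0]
opening: 0.0396
gripper_force: 20.0
```

Request:
drive_tool --moves '[50, 0, 0, 0, 0, 0, 0, 50, 0, 0, 0, 0, 0, 0, 50, 0, 0, 0, 0, 0, 8.5, 50, 0, 0, 0, 0, 0, 8.5, 50, 0, 0, 0, 0, 0, 8.5, 50, 0, 0, 0, 0, 0, 8.5, 50, 0, 0, 0, 0, 0, 8.5, 50, 0, 0, 0, 0, 0, 8.5]'

```text
t: 11.05
tool_pos: [0.5895, -0.2283, 0.2308]
orientation: [-2.775, -1.473, -0.0]
force: [0.0, -0.1, -0.2]
opening: 0.0501
gripper_force: 0.0
```

Request:
drive_tool --moves '[50, 0, 0, 0, 0, 0, 8.5, 50, 0, 0, 0, 0, 0, 8.5, 50, 0, 0, 0, 0, 0, 8.5, 34, 0, 0, 0, 0, 0, 0, 34, 0, 0, 0, 0, 0, 0, 34, 0, 0, 0, 0, 0, 0, 34, 0, 0, -0.2, 0, 0, -8.5, 34, 0, 0, -0.2, 0, 0, -8.5]'

```text
t: 11.85
tool_pos: [0.5895, -0.2284, 0.2313]
orientation: [2.865, 1.288, 0.0]
force: [0.7, -0.2, 0.7]
opening: 0.0397
gripper_force: 20.0
```

Request:
drive_tool --moves '[34, 0, 0, -0.3, 0, 0, -8.5, 34, 0, 0, -0.2, 0, 0, -8.5, 34, 0, 0, -0.2, 0, 0, -8.5, 34, 0, 0, -0.2, 0, 0, -8.5, 34, 0, 0, -0.2, 0, 0, -8.5, 34, 0, 0, -0.2, 0, 0, -8.5, 34, 0, 0, -0.2, 0, 0, -8.5]'

```text
t: 12.55
tool_pos: [0.5896, -0.2284, 0.2328]
orientation: [1.848, 2.54, 0.0]
force: [0.0, -0.7, -0.0]
opening: 0.0398
gripper_force: 20.0
```

Request:
drive_tool --moves '[50, 0, 0, 0, 0, 0, 0, 50, 0, 0, 0, 0, 0, 0, 50, 0, 0, 0, 0, 0, 8.5, 50, 0, 0, 0, 0, 0, 8.5, 50, 0, 0, 0, 0, 0, 8.5, 50, 0, 0, 0, 0, 0, 8.5, 50, 0, 0, 0, 0, 0, 8.5, 50, 0, 0, 0, 0, 0, 8.5]'

```text
t: 13.35
tool_pos: [0.5895, -0.2284, 0.2327]
orientation: [-2.775, -1.473, 0.0]
force: [0.4, -0.1, -0.1]
opening: 0.0502
gripper_force: 0.0
```

Request:
drive_tool --moves '[50, 0, 0, 0, 0, 0, 8.5, 50, 0, 0, 0, 0, 0, 8.5, 50, 0, 0, 0, 0, 0, 8.5, 34, 0, 0, 0, 0, 0, 0, 34, 0, 0, 0, 0, 0, 0, 34, 0, 0, 0, 0, 0, 0, 34, 0, 0, -0.2, 0, 0, -8.5, 34, 0, 0, -0.2, 0, 0, -8.5]'

```text
t: 14.15
tool_pos: [0.5895, -0.2284, 0.2332]
orientation: [2.865, 1.288, -0.0]
force: [0.6, -0.5, -0.3]
opening: 0.0393
gripper_force: 20.0
```

Request:
drive_tool --moves '[34, 0, 0, -0.3, 0, 0, -8.5, 34, 0, 0, -0.2, 0, 0, -8.5, 34, 0, 0, -0.2, 0, 0, -8.5, 34, 0, 0, -0.2, 0, 0, -8.5, 34, 0, 0, -0.2, 0, 0, -8.5, 34, 0, 0, -0.2, 0, 0, -8.5, 34, 0, 0, -0.2, 0, 0, -8.5]'

```text
t: 14.85
tool_pos: [0.5895, -0.2284, 0.2347]
orientation: [1.848, 2.541, -0.0]
force: [0.8, 0.1, 0.1]
opening: 0.0391
gripper_force: 20.0
```

Run:
```python
from h import *
from plant import robot
s=robot.read_state();here(s);print(s["wrist_torque"].round(2),s["gripper_force"])
```

```text
t 14.85 tcp [ 0.5895 -0.2284  0.2347] q [-25.8  20.1  88.9  -0.   71.  -43.8] F [0.8 0.1 0.1] open 0.0391 ('phi', np.float64(17.94), 'tiltz', array([ 1.e-04, -1.e-04, -1.e+00]))
[-0.07 -0.22  0.02] 19.993046019226313
```

Request:
drive_tool --moves '[50, 0, 0, 0, 0, 0, 0, 50, 0, 0, 0, 0, 0, 0, 50, 0, 0, 0, 0, 0, 8.5, 50, 0, 0, 0, 0, 0, 8.5, 50, 0, 0, 0, 0, 0, 8.5, 50, 0, 0, 0, 0, 0, 8.5, 50, 0, 0, 0, 0, 0, 8.5, 50, 0, 0, 0, 0, 0, 8.5]'

```text
t: 15.65
tool_pos: [0.5895, -0.2284, 0.2346]
orientation: [-2.775, -1.473, 0.0]
force: [-0.1, 0.4, -0.2]
opening: 0.05
gripper_force: 0.0
```

Request:
drive_tool --moves '[50, 0, 0, 0, 0, 0, 8.5, 50, 0, 0, 0, 0, 0, 8.5, 50, 0, 0, 0, 0, 0, 8.5, 34, 0, 0, 0, 0, 0, 0, 34, 0, 0, 0, 0, 0, 0, 34, 0, 0, 0, 0, 0, 0, 34, 0, 0, -0.2, 0, 0, -8.5, 34, 0, 0, -0.2, 0, 0, -8.5]'

```text
t: 16.45
tool_pos: [0.5895, -0.2284, 0.2351]
orientation: [2.865, 1.288, 0.0]
force: [-1.1, -0.5, -0.1]
opening: 0.0388
gripper_force: 20.0
```

Request:
drive_tool --moves '[34, 0, 0, -0.3, 0, 0, -8.5, 34, 0, 0, -0.2, 0, 0, -8.5, 34, 0, 0, -0.2, 0, 0, -8.5, 34, 0, 0, -0.2, 0, 0, -8.5, 34, 0, 0, -0.2, 0, 0, -8.5, 34, 0, 0, -0.2, 0, 0, -8.5, 34, 0, 0, -0.2, 0, 0, -8.5]'

```text
t: 17.15
tool_pos: [0.5895, -0.2284, 0.2366]
orientation: [1.848, 2.541, 0.0]
force: [0.9, -0.3, -0.3]
opening: 0.039
gripper_force: 20.0
```

Request:
drive_tool --moves '[50, 0, 0, 0, 0, 0, 0, 50, 0, 0, 0, 0, 0, 0, 50, 0, 0, 0, 0, 0, 8.5, 50, 0, 0, 0, 0, 0, 8.5, 50, 0, 0, 0, 0, 0, 8.5, 50, 0, 0, 0, 0, 0, 8.5, 50, 0, 0, 0, 0, 0, 8.5, 50, 0, 0, 0, 0, 0, 8.5]'

```text
t: 17.95
tool_pos: [0.5895, -0.2284, 0.2365]
orientation: [-2.775, -1.473, 0.0]
force: [-0.9, 0.3, 0.2]
opening: 0.0501
gripper_force: 0.0
```

Request:
drive_tool --moves '[50, 0, 0, 0, 0, 0, 8.5, 50, 0, 0, 0, 0, 0, 8.5, 50, 0, 0, 0, 0, 0, 8.5, 34, 0, 0, 0, 0, 0, 0, 34, 0, 0, 0, 0, 0, 0, 34, 0, 0, 0, 0, 0, 0, 34, 0, 0, -0.2, 0, 0, -8.5, 34, 0, 0, -0.2, 0, 0, -8.5]'

```text
t: 18.75
tool_pos: [0.5895, -0.2284, 0.237]
orientation: [2.865, 1.288, 0.0]
force: [-0.5, -0.6, -0.1]
opening: 0.039
gripper_force: 20.0
```

Request:
drive_tool --moves '[34, 0, 0, -0.3, 0, 0, -8.5, 34, 0, 0, -0.2, 0, 0, -8.5, 34, 0, 0, -0.2, 0, 0, -8.5, 34, 0, 0, -0.2, 0, 0, -8.5, 34, 0, 0, -0.2, 0, 0, -8.5, 34, 0, 0, -0.2, 0, 0, -8.5, 34, 0, 0, -0.2, 0, 0, -8.5]'

```text
t: 19.45
tool_pos: [0.5895, -0.2284, 0.2384]
orientation: [1.848, 2.541, -0.0]
force: [0.2, -1.0, -0.5]
opening: 0.0396
gripper_force: 20.0
```

Request:
drive_tool --moves '[50, 0, 0, 0, 0, 0, 0, 50, 0, 0, 0, 0, 0, 0, 50, 0, 0, 0, 0, 0, 8.5, 50, 0, 0, 0, 0, 0, 8.5, 50, 0, 0, 0, 0, 0, 8.5, 50, 0, 0, 0, 0, 0, 8.5, 50, 0, 0, 0, 0, 0, 8.5, 50, 0, 0, 0, 0, 0, 8.5]'

```text
t: 20.25
tool_pos: [0.5895, -0.2284, 0.2384]
orientation: [-2.775, -1.473, 0.0]
force: [-0.0, -0.2, 0.7]
opening: 0.0498
gripper_force: 0.0
```

Request:
drive_tool --moves '[50, 0, 0, 0, 0, 0, 8.5, 50, 0, 0, 0, 0, 0, 8.5, 50, 0, 0, 0, 0, 0, 8.5, 34, 0, 0, 0, 0, 0, 0, 34, 0, 0, 0, 0, 0, 0, 34, 0, 0, 0, 0, 0, 0, 34, 0, 0, -0.2, 0, 0, -8.5, 34, 0, 0, -0.2, 0, 0, -8.5]'

```text
t: 21.05
tool_pos: [0.5895, -0.2284, 0.2389]
orientation: [2.865, 1.288, 0.0]
force: [0.3, -0.1, 0.1]
opening: 0.0397
gripper_force: 20.0
```

Request:
drive_tool --moves '[34, 0, 0, -0.3, 0, 0, -8.5, 34, 0, 0, -0.2, 0, 0, -8.5, 34, 0, 0, -0.2, 0, 0, -8.5, 34, 0, 0, -0.2, 0, 0, -8.5, 34, 0, 0, -0.2, 0, 0, -8.5, 34, 0, 0, -0.2, 0, 0, -8.5, 34, 0, 0, -0.2, 0, 0, -8.5]'

```text
t: 21.75
tool_pos: [0.5895, -0.2285, 0.2404]
orientation: [1.848, 2.54, -0.0]
force: [-0.1, -0.4, -0.2]
opening: 0.0399
gripper_force: 20.0
```

Request:
drive_tool --moves '[50, 0, 0, 0, 0, 0, 0, 50, 0, 0, 0, 0, 0, 0, 50, 0, 0, 0, 0, 0, 8.5, 50, 0, 0, 0, 0, 0, 8.5, 50, 0, 0, 0, 0, 0, 8.5, 50, 0, 0, 0, 0, 0, 8.5, 50, 0, 0, 0, 0, 0, 8.5, 50, 0, 0, 0, 0, 0, 8.5]'

```text
t: 22.55
tool_pos: [0.5895, -0.2284, 0.2403]
orientation: [-2.775, -1.473, -0.0]
force: [0.5, 0.3, 0.6]
opening: 0.0499
gripper_force: 0.0
```

Request:
drive_tool --moves '[50, 0, 0, 0, 0, 0, 8.5, 50, 0, 0, 0, 0, 0, 8.5, 50, 0, 0, 0, 0, 0, 8.5, 34, 0, 0, 0, 0, 0, 0, 34, 0, 0, 0, 0, 0, 0, 34, 0, 0, 0, 0, 0, 0, 34, 0, 0, -0.2, 0, 0, -8.5, 34, 0, 0, -0.2, 0, 0, -8.5]'

```text
t: 23.35
tool_pos: [0.5895, -0.2284, 0.2408]
orientation: [2.865, 1.288, 0.0]
force: [0.6, -0.2, 0.7]
opening: 0.0403
gripper_force: 20.0
```

Request:
drive_tool --moves '[34, 0, 0, -0.3, 0, 0, -8.5, 34, 0, 0, -0.2, 0, 0, -8.5, 34, 0, 0, -0.2, 0, 0, -8.5, 34, 0, 0, -0.2, 0, 0, -8.5, 34, 0, 0, -0.2, 0, 0, -8.5, 34, 0, 0, -0.2, 0, 0, -8.5, 34, 0, 0, -0.2, 0, 0, -8.5]'

```text
t: 24.05
tool_pos: [0.5895, -0.2284, 0.2422]
orientation: [1.848, 2.541, 0.0]
force: [-0.3, 0.0, -0.6]
opening: 0.0399
gripper_force: 20.0
```

Run:
```python
from h import *
from plant import robot
s=robot.read_state();here(s);print(s["wrist_torque"].round(2),s["gripper_force"])
```

```text
t 24.05 tcp [ 0.5895 -0.2284  0.2422] q [-25.8  19.6  88.7  -0.   71.7 -43.8] F [-0.3  0.  -0.6] open 0.0399 ('phi', np.float64(17.94), 'tiltz', array([ 1.e-04, -1.e-04, -1.e+00]))
[-0.05 -0.18 -0.05] 19.9956277012825
```

Request:
drive_tool --moves '[50, 0, 0, 0, 0, 0, 0, 50, 0, 0, 0, 0, 0, 0, 50, 0, 0, 0, 0, 0, 8.5, 50, 0, 0, 0, 0, 0, 8.5, 50, 0, 0, 0, 0, 0, 8.5, 50, 0, 0, 0, 0, 0, 8.5, 50, 0, 0, 0, 0, 0, 8.5, 50, 0, 0, 0, 0, 0, 8.5]'

```text
t: 24.85
tool_pos: [0.5895, -0.2284, 0.2422]
orientation: [-2.775, -1.473, 0.0]
force: [0.3, 0.7, -0.5]
opening: 0.0498
gripper_force: 0.0
```

Request:
drive_tool --moves '[50, 0, 0, 0, 0, 0, 8.5, 50, 0, 0, 0, 0, 0, 8.5, 50, 0, 0, 0, 0, 0, 8.5, 34, 0, 0, 0, 0, 0, 0, 34, 0, 0, 0, 0, 0, 0, 34, 0, 0, 0, 0, 0, 0, 34, 0, 0, -0.2, 0, 0, -8.5, 34, 0, 0, -0.2, 0, 0, -8.5]'

```text
t: 25.65
tool_pos: [0.5895, -0.2284, 0.2427]
orientation: [2.865, 1.288, 0.0]
force: [0.2, -0.2, -1.0]
opening: 0.0399
gripper_force: 20.0
```

Request:
drive_tool --moves '[34, 0, 0, -0.3, 0, 0, -8.5, 34, 0, 0, -0.2, 0, 0, -8.5, 34, 0, 0, -0.2, 0, 0, -8.5, 34, 0, 0, -0.2, 0, 0, -8.5, 34, 0, 0, -0.2, 0, 0, -8.5, 34, 0, 0, -0.2, 0, 0, -8.5, 34, 0, 0, -0.2, 0, 0, -8.5]'

```text
t: 26.35
tool_pos: [0.5895, -0.2284, 0.2442]
orientation: [1.848, 2.54, 0.0]
force: [0.9, -0.2, 0.7]
opening: 0.0399
gripper_force: 20.0
```

Request:
drive_tool --moves '[34, 0, 0, -1, 0, 0, 0, 34, 0, 0, -1, 0, 0, 0, 34, 0, 0, -1, 0, 0, 0, 34, 0, 0, 0, 0, 0, 0]'

```text
t: 26.75
tool_pos: [0.5896, -0.2284, 0.2474]
orientation: [1.86, 2.531, 0.0]
force: [0.2, 0.4, -1.1]
opening: 0.0396
gripper_force: 20.0
```

Request:
drive_tool --moves '[34, 0, 0, -10, 0, 0, 0, 34, 0, 0, -20, 0, 0, 0, 34, 0, 0, -30, 0, 0, 0, 34, 0, 0, -30, 0, 0, 0, 34, 0, 0, -10, 0, 0, 0, 34, 0, 0, 0, 0, 0, 0]' --grip_force 30

```text
t: 27.35
tool_pos: [0.5902, -0.2287, 0.3498]
orientation: [1.856, 2.529, 0.001]
force: [-0.6, -0.3, -1.0]
opening: 0.0395
gripper_force: 30.0
```

Request:
drive_tool --moves '[34, 0, 0, 0, 0, 0, 8.4, 34, 0, 0, 0, 0, 0, 8.4, 34, 0, 0, 0, 0, 0, 8.4, 34, 0, 0, 0, 0, 0, 8.4, 34, 0, 0, 0, 0, 0, 8.4, 34, 0, 0, 0, 0, 0, 8.4, 34, 0, 0, 0, 0, 0, 8.4, 34, 0, 0, 0, 0, 0, 8.4]'

```text
t: 28.15
tool_pos: [0.5889, -0.2281, 0.3445]
orientation: [-2.951, -1.071, 0.004]
force: [-0.4, 0.3, 0.3]
opening: 0.0399
gripper_force: 30.0
```

Request:
drive_tool --moves '[34, 0, 0, 0, 0, 0, 8.4, 34, 0, 0, 0, 0, 0, 8.4, 34, 0, 0, 0, 0, 0, 0]'

```text
t: 28.45
tool_pos: [0.589, -0.2282, 0.3447]
orientation: [-3.075, -0.635, 0.004]
force: [0.5, 0.0, 0.1]
opening: 0.0395
gripper_force: 30.0
```

Run:
```python
from h import *
from plant import robot
s=robot.read_state();here(s)
d=np.array([.9304,-.3665]);n=np.array([.3665,.9304]);o=np.array([.4116,-.3797])
p=o-.010*d-.047*n;print(p,delta(s,(*p,.3374),-66.5))
```

```text
t 28.45 tcp [ 0.589  -0.2282  0.3447] q [-25.8  14.3  83.9  -0.   82.   40.9] F [0.5 0.  0.1] open 0.0395 ('phi', np.float64(-66.68), 'tiltz', array([-0.003 ,  0.0015, -1.    ]))
[ 0.3850705 -0.4197638] [array([-263.1,   95.2,    7.6]), ('phi', np.float64(-66.68), 'tiltz', array([-0.003 ,  0.0015, -1.    ])), ('turn', np.float64(-0.18))]
```

Request:
drive_tool --moves '[34, -37.6, 13.6, 1, 0, 0, 0, 34, -37.6, 13.6, 1, 0, 0, 0, 34, -37.6, 13.6, 1, 0, 0, 0, 34, -37.6, 13.6, 1, 0, 0, 0, 34, -37.6, 13.6, 1, 0, 0, 0, 34, -37.6, 13.6, 1, 0, 0, 0, 34, -37.6, 13.6, 1, 0, 0, 0, 34, 0, 0, 0, 0, 0, 0]'

```text
t: 29.25
tool_pos: [0.3825, -0.4231, 0.3386]
orientation: [-3.075, -0.639, 0.004]
force: [-0.3, 0.4, -0.7]
opening: 0.0393
gripper_force: 30.0
```

```bash
python3 snap.py wrist w4
```

```text
t 29.3 tcp [ 0.3841 -0.4218  0.3388] q [-52.8   5.3  94.6  -0.   80.2  13.7] F [ 0.5  0.4 -0.6] open 0.0398 ('phi', np.float64(-66.5), 'tiltz', array([-0.0013,  0.0014, -1.    ]))
```

View pics/w4.png

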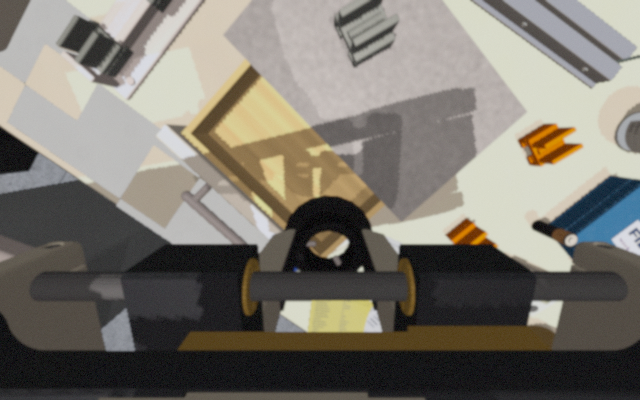

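Run:
```python
from h import *;import pickle
c=pickle.load(open('pics/w4.pkl','rb'))
d=np.array([.9304,-.3665]);n=np.array([.3665,.9304]);o=np.array([.4116,-.3797])
for nm,u,v,z in[('FL outer rim',187,133,.058),('FL inner floor?',208,137,.02),('left rim at unit',248,62,.058),('front inner rim',280,226,.058),('unitFL',224,34,.082),('unitFR',400,220,.082),('unitBR',525,110,.082),('clipd',365,33,.1205),('handle L',190,194,.05)]:
    X=deproj(c,u,v,z);print(nm,X.round(4),((X[:2]-o)@d).round(4),((X[:2]-o)@n).round(4),deproj(c,u,v).round(4))
```

```text
FL outer rim [ 0.3932 -0.2757  0.058 ] -0.0553 0.09 [ 0.3938 -0.2771  0.061 ]
FL inner floor? [ 0.3907 -0.2798  0.02  ] -0.0561 0.0853 [ 0.3927 -0.2842  0.0315]
left rim at unit [ 0.4719 -0.3073  0.058 ] 0.0296 0.0894 [ 0.4715 -0.3085  0.0615]
front inner rim [ 0.3432 -0.3865  0.058 ] -0.0611 -0.0314 [ 0.3447 -0.3867  0.0618]
unitFL [ 0.4805 -0.2919  0.082 ] 0.032 0.1069 [ 0.4929 -0.257   0.0019]
unitFR [ 0.401  -0.4847  0.082 ] 0.0286 -0.1016 [ 0.4011 -0.4844  0.0827]
unitBR [ 0.5259 -0.5353  0.082 ] 0.1633 -0.1029 [ 0.5257 -0.5352  0.0823]
clipd [ 0.5114 -0.3919  0.1205] 0.0973 0.0252 [ 0.511  -0.3919  0.1217]
handle L [ 0.3356 -0.2915  0.05  ] -0.103 0.0542 [ 0.3348 -0.2908  0.048 ]
```

Request:
drive_tool --moves '[34, 2.4, -3.4, 20, 0, 0, 0, 34, 0, 0, 40, 0, 0, 0, 34, 0, 0, 30, 0, 0, 0, 34, 0, 0, 17, 0, 0, 0, 34, 0, 0, 8, 0, 0, 0, 34, 0, 0, 3, 0, 0, 0, 34, 0, 0, 0, 0, 0, 0]'

```text
t: 30.0
tool_pos: [0.3874, -0.4163, 0.2224]
orientation: [3.075, 0.642, 0.0]
force: [0.1, -0.3, -0.3]
opening: 0.0393
gripper_force: 30.0
```

Run:
```python
from h import *
from plant import robot
s=robot.read_state();here(s);print(delta(s,(.3849,-.4177,.2165)))
```

```text
t 30.0 tcp [ 0.3874 -0.4163  0.2224] q [-52.2  12.  100.1   0.   67.9  14.2] F [ 0.1 -0.3 -0.3] open 0.0393 ('phi', np.float64(-66.43), 'tiltz', array([ 2.e-04, -2.e-04, -1.e+00]))
[array([-2.8,  0.3,  5.9]), ('phi', np.float64(-66.43), 'tiltz', array([ 2.e-04, -2.e-04, -1.e+00]))]
```

Ease down to contact, then release.

Request:
drive_tool --moves '[34, -2.5, 0, 3, 0, 0, 0, 34, 0, 0, 2, 0, 0, 0, 34, 0, 0, 1, 0, 0, 0, 34, 0, 0, 0, 0, 0, 0]'

```text
t: 30.4
tool_pos: [0.385, -0.418, 0.2174]
orientation: [3.074, 0.639, 0.002]
force: [-0.2, 1.1, 4.2]
opening: 0.0399
gripper_force: 30.0
```

Request:
drive_tool --moves '[47, 0, 0, 0, 0, 0, 0, 47, 0, 0, 0, 0, 0, 0, 47, 0, 0, 0, 0, 0, 0, 47, 0, 0, -20, 0, 0, 0, 47, 0, 0, -40, 0, 0, 0, 47, 0, 0, -40, 0, 0, 0, 47, 0, 0, -30, 0, 0, 0, 47, 0, 0, 0, 0, 0, 0]'

```text
t: 31.2
tool_pos: [0.3855, -0.4188, 0.352]
orientation: [3.068, 0.638, 0.006]
force: [-0.0, 0.3, 1.0]
opening: 0.0467
gripper_force: 0.0
```

Request:
drive_tool --moves '[46, 0, 0, 0, 0, 0, 7.4, 46, 0, 0, 0, 0, 0, 7.4, 46, 0, 0, 0, 0, 0, 7.4, 46, 0, 0, 0, 0, 0, 7.4, 46, 0, 0, 0, 0, 0, 7.4, 46, 0, 0, 0, 0, 0, 7.4, 46, 0, 0, 0, 0, 0, 0]'

```text
t: 31.9
tool_pos: [0.3843, -0.4173, 0.3448]
orientation: [-3.088, 0.574, 0.002]
force: [0.2, 0.2, 0.3]
opening: 0.0463
gripper_force: 0.0
```

Request:
drive_tool --moves '[46, 0, 0, 0, 7, 0, 0, 46, 0, 0, 0, 7, 0, 0, 46, 0, 0, 0, 0, 0, 0]'

```text
t: 32.2
tool_pos: [0.384, -0.418, 0.3448]
orientation: [-2.849, 0.523, -0.064]
force: [-1.0, -0.8, -0.5]
opening: 0.0457
gripper_force: 0.0
```

```bash
cat >> h.py <<'E'
E_=np.array([.9342,-.3567]);N_=np.array([.3567,.9342]);S0=np.array([.5895,-.2284])-.078*E_
def clip_tcp(x,th=14.,back=0.,zp=.049,y=0.):
    """TCP for gripping a rail clip at rail x, tilt th deg, retreated 'back' m along the tool axis"""
    a=np.radians(th);L=.179+back;p=S0+x*E_+y*N_-L*np.sin(a)*N_
    return np.array([*p,zp+L*np.cos(a)])
def railturn(s,th):
    a=np.radians(th);z=np.array([*(N_*np.sin(a)),-np.cos(a)]);x=np.array([*E_,0]);y=np.cross(z,x)
    R=Rn.from_rotvec(s["orientation"]);return np.degrees((R.inv()*Rn.from_matrix(np.stack([x,y,z],1))).as_rotvec()).round(2)
E
python3 - <<'E'
from h import *
from plant import robot
s=robot.read_state();here(s);print(delta(s,clip_tcp(-.0105,back=.1)),railturn(s,14))
E
```

```text
t 32.2 tcp [ 0.384  -0.418   0.3448] q [-56.5   8.2  91.4  11.5  88.9  53.3] F [-1.  -0.8 -0.5] open 0.0457 ('phi', np.float64(-110.82), 'tiltz', array([ 0.0865,  0.2297, -0.9694]))
[array([  36.2, -171.1,   69.2]), ('phi', np.float64(-110.82), 'tiltz', array([ 0.0865,  0.2297, -0.9694]))] [-0.21  0.06  0.07]
```

Request:
drive_tool --moves '[46, 7.2, -34.2, 13.8, 0, 0, 0, 46, 7.2, -34.2, 13.8, 0, 0, 0, 46, 7.2, -34.2, 13.8, 0, 0, 0, 46, 7.2, -34.2, 13.8, 0, 0, 0, 46, 7.2, -34.2, 13.8, 0, 0, 0, 46, 0, 0, 0, 0, 0, 0, 46, 0, 0, 0, 0, 0, 0]'

```text
t: 32.9
tool_pos: [0.4835, -0.259, 0.3201]
orientation: [-2.856, 0.521, -0.064]
force: [-0.3, -0.3, -0.1]
opening: 0.046
gripper_force: 0.0
```

```bash
python3 snap.py wrist w5
python3 - <<'E'
from h import *
from plant import robot
s=robot.read_state();print(delta(s,clip_tcp(-.0105)),railturn(s,14))
E
```

```text
t 32.95 tcp [ 0.4833 -0.2599  0.3204] q [-38.2   4.2  98.3  13.4  81.9  70.2] F [ 0.3 -0.5 -0.3] open 0.046 ('phi', np.float64(-110.79), 'tiltz', array([ 0.0855,  0.2238, -0.9709]))
[array([-5.000e-01,  1.000e-01,  1.006e+02]), ('phi', np.float64(-110.79), 'tiltz', array([ 0.0855,  0.2238, -0.9709]))] [ 0.14 -0.01  0.11]
```

View pics/w5.png

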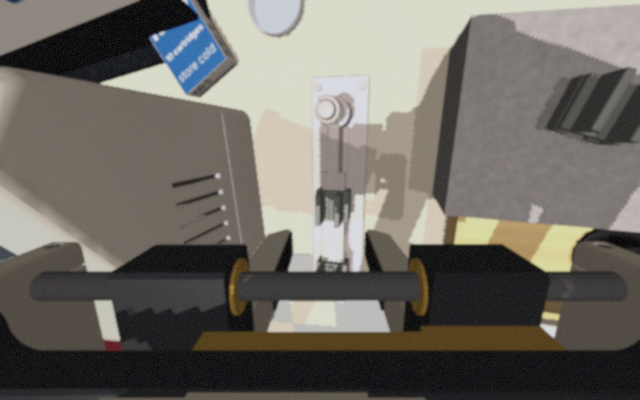

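Run:
```python
from h import *;import pickle
c=pickle.load(open('pics/w5.pkl','rb'))
for x,z in((-.0105,.056),(-.088,.056),(.078,.063)):
    print(x,proj(c,[*(S0+x*E_),z]).round(1),[proj(c,[*(S0+(x+dx)*E_),z]).round(1).tolist() for dx in(-.016,.016)])
for u,v,z in((327,108,.063),(333,189,.056),(333,222,.056),(320,205,.056),(347,205,.056),(333,263,.056)):
    X=deproj(c,u,v,z);print(u,v,((X[:2]-S0)@E_).round(4),((X[:2]-S0)@N_).round(4))
crop(c,290,80,90,210,2.85,'pics/w5c.png')
```

```text
-0.0105 [327.6 207.8] [[327.6, 223.8], [327.7, 191.3]]
-0.088 [327.4 281.2] [[327.3, 295.2], [327.4, 266.9]]
0.078 [326. 109.] [[325.9, 128.5], [326.0, 88.8]]
327 108 0.0788 -0.0009
333 189 0.0079 -0.0051
333 222 -0.0243 -0.0054
320 205 -0.0083 0.0075
347 205 -0.0066 -0.0186
333 263 -0.067 -0.0057
```

View pics/w5c.png

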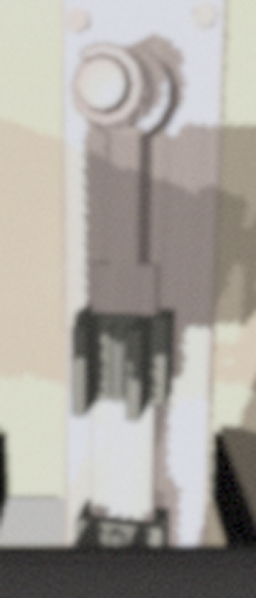

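Request:
drive_tool --moves '[46, -0.5, 0, 30, 0, 0, 0, 46, 0, 0, 35, 0, 0, 0, 46, 0, 0, 20, 0, 0, 0, 46, 0, 0, 10, 0, 0, 0, 46, 0, 0, 5, 0, 0, 0, 46, 0, 0, 0, 0, 0, 0]' --grip_force 10

```text
t: 33.55
tool_pos: [0.4915, -0.2377, 0.2238]
orientation: [-2.853, 0.527, -0.065]
force: [0.3, -0.1, -0.4]
opening: 0.0462
gripper_force: 0.0
```

Request:
drive_tool --moves '[18, 0, 0, 0, 0, 0, 0, 18, 0, 0, 0, 0, 0, 0, 18, 0, 0, 0, 0, 0, 0, 18, 0, 0, 0, 0, 0, 0, 18, 0, 0, 0, 0, 0, 0, 18, 0, 0, 0, 0, 0, 0]'

```text
t: 34.15
tool_pos: [0.492, -0.2374, 0.2244]
orientation: [-2.853, 0.527, -0.067]
force: [-0.9, -2.1, 6.0]
opening: 0.0259
gripper_force: 10.1
```

Run:
```python
from h import *
from plant import robot
s=robot.read_state();here(s);print(delta(s,clip_tcp(.043)),railturn(s,14),s["wrist_torque"].round(2))
```

```text
t 34.15 tcp [ 0.492  -0.2374  0.2244] q [-35.9   9.9 103.   14.3  71.3  69.9] F [-0.9 -2.1  6. ] open 0.0259 ('phi', np.float64(-110.9), 'tiltz', array([ 0.0877,  0.2248, -0.9704]))
[array([52.9,  0.5,  1.8]), ('phi', np.float64(-110.9), 'tiltz', array([ 0.0877,  0.2248, -0.9704]))] [ 0.03 -0.1  -0.  ] [-0.14  0.15  0.01]
```

Request:
drive_tool --moves '[18, 0, 0, -1, 0, 0, 0, 18, 5, 0, 0, 0, 0, 0, 18, 8, 0, 0, 0, 0, 0, 18, 8, 0, 0, 0, 0, 0]'

```text
t: 34.55
tool_pos: [0.5113, -0.2446, 0.2245]
orientation: [-2.852, 0.526, -0.063]
force: [-2.9, 1.0, 6.0]
opening: 0.0259
gripper_force: 10.0
```

Run:
```python
from h import *
from plant import robot
s=robot.read_state();here(s);print(delta(s,clip_tcp(.043)),railturn(s,14),s["wrist_torque"].round(2),s["gripper_force"])
```

```text
t 34.55 tcp [ 0.5113 -0.2446  0.2245] q [-35.3  12.9  99.5  14.3  71.8  70.6] F [-2.9  1.   6. ] open 0.0259 ('phi', np.float64(-110.92), 'tiltz', array([ 0.0855,  0.2268, -0.9702]))
[array([32.3,  0.7,  1.6]), ('phi', np.float64(-110.92), 'tiltz', array([ 0.0855,  0.2268, -0.9702]))] [-0.03  0.06 -0.02] [0.52 0.62 0.14] 9.970539500936866
```

Request:
drive_tool --moves '[18, 8, 0, 0, 0, 0, 0, 18, 8, 0, 0, 0, 0, 0, 18, 8, 0, 0, 0, 0, 0, 18, 7, 0, 0, 0, 0, 0, 18, 1, 0, 0, 0, 0, 0, 18, 0, 0, 0, 0, 0, 0]'

```text
t: 35.15
tool_pos: [0.5415, -0.2562, 0.2245]
orientation: [-2.852, 0.526, -0.066]
force: [0.2, 0.3, 3.1]
opening: 0.026
gripper_force: 9.6
```

```bash
python3 snap.py scene s5
python3 - <<'E'
from h import *;import pickle
from plant import robot
c=pickle.load(open('pics/s5.pkl','rb'))
u,v=proj(c,[*(S0+.04*E_),.05]).astype(int);print(u,v);crop(c,max(u-70,0),max(v-50,0),140,100,5,'pics/s5c.png')
s=robot.read_state();print(delta(s,clip_tcp(.043)),railturn(s,7),s["wrist_torque"].round(2),s["gripper_force"])
E
```

```text
t 35.2 tcp [ 0.5414 -0.2562  0.2245] q [-34.6  17.3  94.2  14.3  72.3  71.5] F [ 2.5 -0.2  1.6] open 0.0257 ('phi', np.float64(-110.91), 'tiltz', array([ 0.0872,  0.2258, -0.9703]))
280 173
[array([0.1, 0.6, 1.7]), ('phi', np.float64(-110.91), 'tiltz', array([ 0.0872,  0.2258, -0.9703]))] [-7.01 -0.05 -0.02] [ 0.08 -0.2  -0.04] 9.577542543411255
```

View pics/s5c.png

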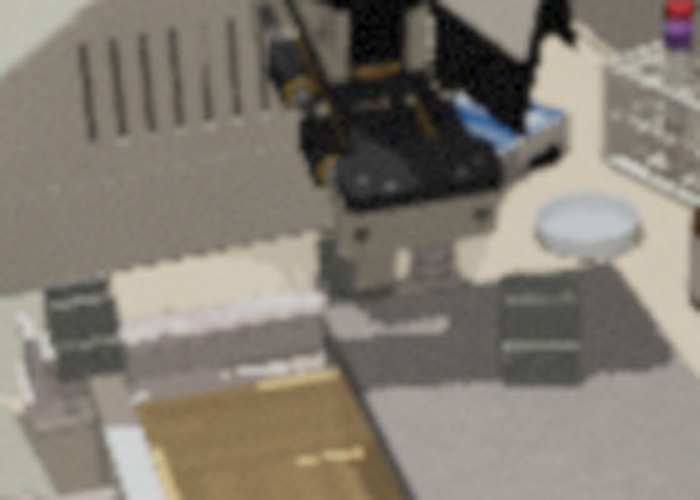

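Request:
drive_tool --moves '[18, 0, -5.5, 0.2, -1.75, 0, 0, 18, 0, -5.5, 0.2, -1.75, 0, 0, 18, 0, -5.5, 0.2, -1.75, 0, 0, 18, 0, -5.5, 0.2, -1.75, 0, 0, 18, 0, 0, 0, 0, 0, 0]'

```text
t: 35.7
tool_pos: [0.5495, -0.2346, 0.2291]
orientation: [-2.974, 0.547, -0.035]
force: [-0.0, 3.1, 7.0]
opening: 0.0255
gripper_force: 9.7
```

Run:
```python
from h import *
from plant import robot
s=robot.read_state();here(s);print(delta(s,clip_tcp(.043,7)),railturn(s,7),s["wrist_torque"].round(2),s["gripper_force"])
```

```text
t 35.7 tcp [ 0.5495 -0.2346  0.2291] q [-30.2  15.9  94.9   7.2  70.4  78.1] F [-0.   3.1  7. ] open 0.0255 ('phi', np.float64(-110.83), 'tiltz', array([ 0.0442,  0.1113, -0.9928]))
[array([0.2, 2. , 2.2]), ('phi', np.float64(-110.83), 'tiltz', array([ 0.0442,  0.1113, -0.9928]))] [ 0.12 -0.09  0.07] [ 0.53 -0.03  0.07] 9.699062397703528
```

Request:
drive_tool --moves '[18, 0, 0, 0, 0, 0, 0, 18, 0, -0.2, -2, 0, 0, 0, 18, 0, -0.2, -2, 0, 0, 0, 18, 0, 0, 0, 0, 0, 0]' --grip_force 15

```text
t: 36.1
tool_pos: [0.5485, -0.2356, 0.2317]
orientation: [-2.971, 0.548, -0.032]
force: [0.3, 2.6, 0.7]
opening: 0.0254
gripper_force: 14.2
```

Request:
drive_tool --moves '[18, 0, -0.5, -4, 0, 0, 0, 18, 0, -0.5, -4, 0, 0, 0, 18, 0, 0, 0, 0, 0, 0]'

```text
t: 36.4
tool_pos: [0.5489, -0.2361, 0.2408]
orientation: [-2.971, 0.549, -0.034]
force: [0.4, 1.8, 0.7]
opening: 0.0249
gripper_force: 14.3
```

```bash
python3 snap.py scene s6
python3 - <<'E'
from h import *;import pickle
c=pickle.load(open('pics/s6.pkl','rb'))
crop(c,210,110,140,100,5,'pics/s6c.png')
E
```

```text
t 36.45 tcp [ 0.5489 -0.2361  0.2407] q [-30.4  15.1  94.5   7.3  71.6  78.1] F [0.9 1.9 0.7] open 0.0247 ('phi', np.float64(-110.92), 'tiltz', array([ 0.0442,  0.1135, -0.9926]))
```

Request:
drive_tool --moves '[18, 0, -0.6, -5, 0, 0, 0, 18, 0, -1, -8, 0, 0, 0, 18, 0, -2, -15, 0, 0, 0, 18, 0, -3, -30, 0, 0, 0, 18, 0, 5, -40, 0, 0, 0, 18, 0, 0, 0, 0, 0, 0]' --grip_force 20

```text
t: 37.05
tool_pos: [0.5466, -0.2475, 0.3462]
orientation: [-2.976, 0.549, -0.051]
force: [0.6, -0.1, 0.2]
opening: 0.025
gripper_force: 19.3
```

```bash
python3 snap.py scene s7
python3 - <<'E'
from h import *;import pickle
c=pickle.load(open('pics/s7.pkl','rb'))
crop(c,210,90,140,110,5,'pics/s7c.png')
E
```

```text
t 37.1 tcp [ 0.5461 -0.2469  0.3432] q [-31.4   9.5  89.7   6.9  81.7  78.4] F [-1.2  0.3 -0.8] open 0.0252 ('phi', np.float64(-110.9), 'tiltz', array([ 0.051 ,  0.109 , -0.9927]))
```

View pics/s7c.png

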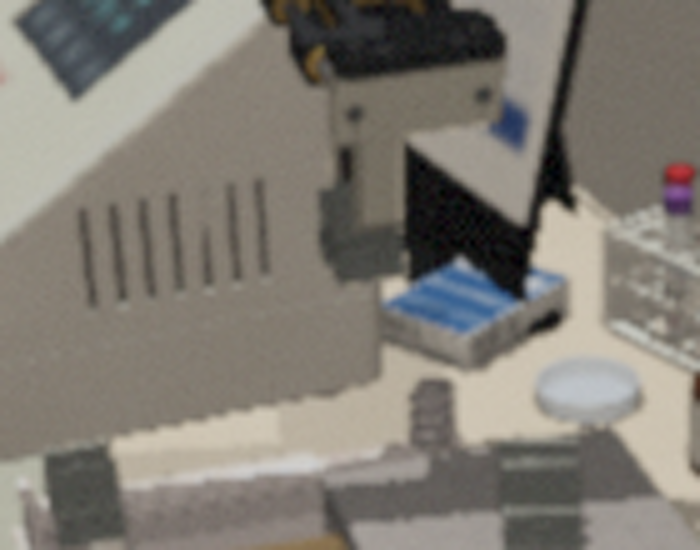

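```bash
cat >> h.py <<'E'
D_=np.array([.926,-.378]);DN=np.array([.378,.926]);DO=np.array([.412,-.378])
def upturn(s,phi):
    a=np.radians(phi);y=np.array([np.cos(a),np.sin(a),0]);z=np.array([0,0,-1.]);x=np.cross(y,z)
    R=Rn.from_rotvec(s["orientation"]);return np.degrees((R.inv()*Rn.from_matrix(np.stack([x,y,z],1))).as_rotvec()).round(2)
def drawer(x,y,z): return np.array([*(DO+x*D_+y*DN),z])
def upmove(s,pos,phi):
    "shift in the upright tool axes of finger angle phi"
    a=np.radians(phi);y=np.array([np.cos(a),np.sin(a),0]);z=np.array([0,0,-1.]);x=np.cross(y,z)
    return (np.stack([x,y,z])@(pos-s["tool_pos"])*1e3).round(1)
E
python3 - <<'E'
from h import *
from plant import robot
s=robot.read_state();print(upturn(s,-112.2),upmove(s,drawer(-.031,.049,.335),-112.2))
E
```

```text
[-6.9  -0.42  1.26] [-105.6  123.1    8.2]
```

Request:
drive_tool --moves '[18, -26.4, 30.8, -1, 0, 0, 0, 18, -26.4, 30.8, -1, 0, 0, 0, 18, 0, 0, 0, -6.9, -0.4, 1.3, 18, -26.4, 30.8, 2, 0, 0, 0, 18, -26.4, 30.8, 2, 0, 0, 0, 18, 0, 0, 0, 0, 0, 0, 18, 0, 0, 0, 0, 0, 0]'

```text
t: 37.8
tool_pos: [0.4009, -0.3214, 0.3283]
orientation: [-3.079, 0.607, 0.013]
force: [0.1, 0.4, 0.5]
opening: 0.0248
gripper_force: 19.3
```

Run:
```python
from h import *
from plant import robot
s=robot.read_state();here(s);print(upturn(s,-112.2),upmove(s,drawer(-.031,.049,.233),-112.2))
```

```text
t 37.8 tcp [ 0.4009 -0.3214  0.3283] q [-4.440e+01 -2.800e+00  1.039e+02 -1.000e-01  7.940e+01  6.790e+01] F [0.1 0.4 0.5] open 0.0248 ('phi', np.float64(-112.31), 'tiltz', array([-0.0072,  0.005 , -1.    ]))
[-0.11  0.49 -0.11] [ 0.6 -0.8 95.3]
```

Request:
drive_tool --moves '[18, 0.6, -0.8, 30, 0, 0.5, 0, 18, 0, 0, 35, 0, 0, 0, 18, 0, 0, 16, 0, 0, 0, 18, 0, 0, 8, 0, 0, 0, 18, 0, 0, 4, 0, 0, 0, 18, 0, 0, 0, 0, 0, 0]'

```text
t: 38.4
tool_pos: [0.4033, -0.3206, 0.2364]
orientation: [-3.082, 0.604, -0.003]
force: [-0.2, 0.2, -0.3]
opening: 0.0245
gripper_force: 19.5
```

Run:
```python
from h import *
from plant import robot
s=robot.read_state();here(s);print(upmove(s,drawer(-.031,.049,.233),-112.2))
```

```text
t 38.4 tcp [ 0.4033 -0.3206  0.2364] q [-4.420e+01  3.000e+00  1.083e+02  1.000e-01  6.850e+01  6.790e+01] F [-0.2  0.2 -0.3] open 0.0245 ('phi', np.float64(-112.16), 'tiltz', array([ 2.3e-03,  2.0e-04, -1.0e+00]))
[-1.3  0.8  3.4]
```

Request:
drive_tool --moves '[18, -1, 0.8, 2, 0, 0, 0, 18, 0, 0, 2, 0, 0, 0, 18, 0, 0, 1, 0, 0, 0, 18, 0, 0, 0, 0, 0, 0]'

```text
t: 38.8
tool_pos: [0.4023, -0.3226, 0.2336]
orientation: [3.079, -0.604, 0.008]
force: [-2.2, -5.3, 10.2]
opening: 0.0237
gripper_force: 20.0
```

Request:
drive_tool --moves '[18, 0, 0, 1, 0, 0, 0, 18, 0, 0, 1, 0, 0, 0, 18, 0, 0, 0, 0, 0, 0]'

```text
t: 39.1
tool_pos: [0.4028, -0.3234, 0.2329]
orientation: [3.078, -0.603, 0.012]
force: [-3.6, -5.6, 15.6]
opening: 0.0241
gripper_force: 20.0
```

Request:
drive_tool --moves '[18, 0, 0, -1.5, 0, 0, 0, 30, 0, 0, 0, 0, 0, 0, 30, 0, 0, 0, 0, 0, 0, 30, 0, 0, -8, 0, 0, 0, 30, 0, 0, -25, 0, 0, 0, 30, 0, 0, -40, 0, 0, 0, 46, 0, 0, -35, 0, 0, 0, 46, 0, 0, 0, 0, 0, 0]'

```text
t: 39.9
tool_pos: [0.4023, -0.322, 0.3442]
orientation: [3.08, -0.604, 0.013]
force: [0.5, -0.3, 0.6]
opening: 0.042
gripper_force: 0.0
```

Run:
```python
from h import *;import pickle
from plant import robot
s=robot.read_state();here(s)
c=robot.read_camera('wrist');pickle.dump(c,open('pics/w8.pkl','wb'));d=c["depth"]
v,u=np.mgrid[0:400,0:640]
X=((np.stack([u,v,np.ones_like(u)],-1)@np.linalg.inv(c["mtx"]).T)*d[...,None]-c["t"])@c["R"]
# clip prongs in the drawer by height 0.05..0.062; clip_d .11-.125; drawer frame
q=(X[...,:2]-DO);x=q@D_;y=q@DN
for nm,lo,hi,m in(('A',.044,.062,(x>-.05)&(x<.027)&(y>.02)&(y<.078)),('d',.105,.125,(x>.03)&(abs(y)<.1))):
    k=m&(d>0)&(X[...,2]>lo)&(X[...,2]<hi)
    if k.any():print(nm,k.sum(),'x',np.percentile(x[k],[2,50,98]).round(4),'y',np.percentile(y[k],[2,50,98]).round(4),X[k].mean(0).round(4))
crop(c,0,0,640,260,1.25,'pics/w8.png')
p=clip_tcp(-.088,back=.1);print(delta(s,p),railturn(s,14))
```

```text
t 39.9 tcp [ 0.4023 -0.322   0.3442] q [-4.440e+01 -3.900e+00  1.032e+02  1.000e-01  8.010e+01  6.770e+01] F [ 0.5 -0.3  0.6] open 0.042 ('phi', np.float64(-112.18), 'tiltz', array([ 0.0076, -0.005 , -1.    ]))
A 610 x [-0.0499 -0.0423 -0.0169] y [0.0223 0.0484 0.0755] [ 0.3945 -0.3185  0.0548]
d 1079 x [0.0875 0.1044 0.1213] y [0.016  0.0305 0.0443] [ 0.5199 -0.3893  0.1185]
[array([-26.7, -86.2,  24.1]), ('phi', np.float64(-112.18), 'tiltz', array([ 0.0076, -0.005 , -1.    ]))] [14.1  -0.66 -1.21]
```

View pics/w8.png

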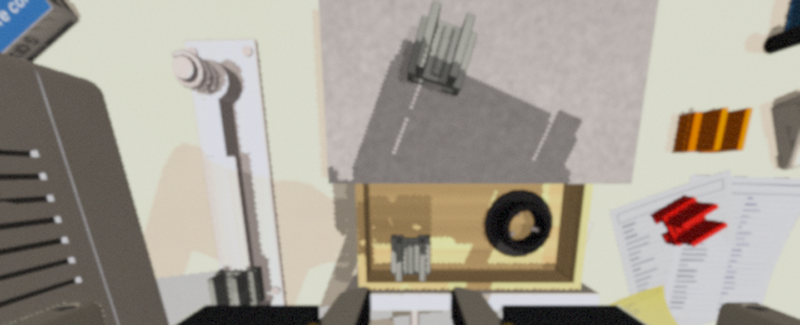

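Request:
drive_tool --moves '[46, -9, -29, 8, 0, 0, 0, 46, -9, -29, 8, 0, 0, 0, 46, -8.7, -28.2, 8.1, 0, 0, 0, 46, 0, 0, 0, 7, -0.3, -0.6, 46, 0, 0, 0, 7.1, -0.3, -0.6, 46, 0, 0, 0, 0, 0, 0, 46, 0, 0, 0, 0, 0, 0]' --grip_force 10

```text
t: 40.65
tool_pos: [0.4083, -0.2313, 0.3127]
orientation: [-2.849, 0.531, -0.051]
force: [0.1, 0.2, 0.4]
opening: 0.0457
gripper_force: 0.0
```

Run:
```python
from h import *;import pickle
from plant import robot
s=robot.read_state();here(s)
c=pickle.load(open('pics/w8.pkl','rb'));d=c["depth"]
v,u=np.mgrid[0:400,0:640]
X=((np.stack([u,v,np.ones_like(u)],-1)@np.linalg.inv(c["mtx"]).T)*d[...,None]-c["t"])@c["R"]
q=X[...,:2]-S0;x=q@E_;y=q@N_
k=(d>0)&(X[...,2]>.045)&(X[...,2]<.06)&(x>-.112)&(x<-.04)&(abs(y)<.02)
print(k.sum(),'x',np.percentile(x[k],[2,50,98]).round(4),'y',np.percentile(y[k],[2,98]).round(4))
print(delta(s,clip_tcp(-.088)),railturn(s,14))
```

```text
t 40.65 tcp [ 0.4083 -0.2313  0.3127] q [-41.1  -7.4 110.5  13.1  82.5  67.6] F [0.1 0.2 0.4] open 0.0457 ('phi', np.float64(-111.17), 'tiltz', array([ 0.0782,  0.2299, -0.9701]))
492 x [-0.1016 -0.0886 -0.0774] y [-0.0116  0.0119]
[array([ 3.1, -1.5, 93.2]), ('phi', np.float64(-111.17), 'tiltz', array([ 0.0782,  0.2299, -0.9701]))] [-0.04  0.51 -0.27]
```

Request:
drive_tool --moves '[46, 3, -1.5, 30, 0, 0.5, -0.3, 46, 0, 0, 30, 0, 0, 0, 46, 0, 0, 18, 0, 0, 0, 46, 0, 0, 9, 0, 0, 0, 46, 0, 0, 4, 0, 0, 0, 46, 0, 0, 0, 0, 0, 0]'

```text
t: 41.25
tool_pos: [0.4202, -0.2098, 0.2262]
orientation: [-2.851, 0.522, -0.068]
force: [-0.1, -0.0, 0.8]
opening: 0.0462
gripper_force: 0.0
```

Run:
```python
from h import *
from plant import robot
s=robot.read_state();here(s);print(delta(s,clip_tcp(-.088)),railturn(s,14))
```

```text
t 41.25 tcp [ 0.4202 -0.2098  0.2262] q [-38.3  -1.6 114.9  14.3  71.5  67.3] F [-0.1 -0.   0.8] open 0.0462 ('phi', np.float64(-110.72), 'tiltz', array([ 0.0887,  0.2278, -0.9697]))
[array([-1.2,  1.1,  3.3]), ('phi', np.float64(-110.72), 'tiltz', array([ 0.0887,  0.2278, -0.9697]))] [-0.15 -0.09  0.18]
```

Request:
drive_tool --moves '[46, -1, 1, 1.5, 0, 0, 0, 18, 0, 0, 0, 0, 0, 0, 18, 0, 0, 0, 0, 0, 0, 18, 0, 0, 0, 0, 0, 0, 18, 0, 0, 0, 0, 0, 0, 18, 0, 0, 0, 0, 0, 0, 18, 0, 0, 0, 0, 0, 0]'

```text
t: 41.95
tool_pos: [0.4191, -0.2102, 0.2248]
orientation: [-2.851, 0.522, -0.069]
force: [-0.9, -0.4, 3.6]
opening: 0.0262
gripper_force: 9.9
```

Request:
drive_tool --moves '[18, 4, 0, 0, 0, 0, 0, 18, 8, 0, 0, 0, 0, 0, 18, 8, 0, 0, 0, 0, 0, 18, 8, 0, 0, 0, 0, 0, 18, 8, 0, 0, 0, 0, 0]'

```text
t: 42.45
tool_pos: [0.4526, -0.2226, 0.2246]
orientation: [-2.849, 0.521, -0.066]
force: [-4.4, 2.3, 7.2]
opening: 0.0263
gripper_force: 10.1
```

Run:
```python
from h import *
from plant import robot
s=robot.read_state();here(s);print(delta(s,clip_tcp(.043)),railturn(s,14),s["gripper_force"])
```

```text
t 42.45 tcp [ 0.4526 -0.2226  0.2246] q [-37.2   3.9 109.5  14.4  71.2  68.3] F [-4.4  2.3  7.2] open 0.0263 ('phi', np.float64(-110.73), 'tiltz', array([ 0.0879,  0.2297, -0.9693]))
[array([94.9,  0.6,  1.9]), ('phi', np.float64(-110.73), 'tiltz', array([ 0.0879,  0.2297, -0.9693]))] [-0.24 -0.01  0.17] 10.14175389893353
```

Request:
drive_tool --moves '[18, 10, 0, 0, 0, 0, 0, 18, 10, 0, 0, 0, 0, 0.1, 18, 10, 0, 0, 0, 0, 0.1, 18, 10, 0, 0, 0, 0, 0, 18, 10, 0, 0, 0, 0, 0, 18, 10, 0, 0, 0, 0, 0, 18, 10, 0, 0, 0, 0, 0, 18, 10, 0, 0, 0, 0, 0]'

```text
t: 43.25
tool_pos: [0.5274, -0.2511, 0.2246]
orientation: [-2.848, 0.526, -0.065]
force: [-5.0, 2.2, 7.4]
opening: 0.026
gripper_force: 10.0
```

Request:
drive_tool --moves '[18, 8, 0, 0, 0, 0, 0, 18, 6, 0, 0, 0, 0, 0, 18, 0, 0, 0, 0, 0, 0]'

```text
t: 43.55
tool_pos: [0.5409, -0.2564, 0.2246]
orientation: [-2.849, 0.526, -0.068]
force: [1.6, 1.0, 3.2]
opening: 0.0259
gripper_force: 9.7
```

Run:
```python
from h import *
from plant import robot
s=robot.read_state();here(s);print(delta(s,clip_tcp(.043)),railturn(s,7),s["gripper_force"])
```

```text
t 43.55 tcp [ 0.5409 -0.2564  0.2246] q [-34.7  17.2  94.3  14.5  72.4  71.4] F [1.6 1.  3.2] open 0.0259 ('phi', np.float64(-110.92), 'tiltz', array([ 0.0892,  0.2288, -0.9694]))
[array([0.5, 0.3, 1.9]), ('phi', np.float64(-110.92), 'tiltz', array([ 0.0892,  0.2288, -0.9694]))] [-7.22 -0.1  -0.03] 9.727928442880511
```

Request:
drive_tool --moves '[18, 0.5, -5.5, 0.2, -1.75, 0, 0, 18, 0, -5.5, 0.2, -1.75, 0, 0, 18, 0, -5.5, 0.2, -1.75, 0, 0, 18, 0, -5.5, 0.2, -1.75, 0, 0, 18, 0, 0, 0, 0, 0, 0]'

```text
t: 44.05
tool_pos: [0.5492, -0.2351, 0.2291]
orientation: [-2.969, 0.547, -0.038]
force: [0.1, 2.1, 7.5]
opening: 0.0256
gripper_force: 9.7
```

Request:
drive_tool --moves '[18, 0, 0, 0, 0, 0, 0, 18, 0, -0.2, -2, 0, 0, 0, 18, 0, -0.2, -2, 0, 0, 0, 18, 0, 0, 0, 0, 0, 0]' --grip_force 15

```text
t: 44.45
tool_pos: [0.5483, -0.2361, 0.232]
orientation: [-2.967, 0.549, -0.036]
force: [1.1, 2.2, 0.7]
opening: 0.0248
gripper_force: 14.2
```

Request:
drive_tool --moves '[18, 0, -0.5, -4, 0, 0, 0, 18, 0, -0.5, -4, 0, 0, 0, 18, 0, 0, 0, 0, 0, 0]'

```text
t: 44.75
tool_pos: [0.5487, -0.2364, 0.241]
orientation: [-2.968, 0.549, -0.038]
force: [0.3, 2.3, 0.6]
opening: 0.0252
gripper_force: 14.3
```

Same signature as before; lift and carry to slot B.

Request:
drive_tool --moves '[18, 0, -0.6, -5, 0, 0, 0, 18, 0, -1, -8, 0, 0, 0, 18, 0, -2, -15, 0, 0, 0, 18, 0, -3, -30, 0, 0, 0, 18, 0, 5, -40, 0, 0, 0, 18, 0, 0, 0, 0, 0, 0]' --grip_force 20

```text
t: 45.35
tool_pos: [0.5461, -0.2482, 0.3464]
orientation: [-2.972, 0.549, -0.054]
force: [1.3, -0.8, 0.5]
opening: 0.0251
gripper_force: 19.3
```

Run:
```python
from h import *
from plant import robot
s=robot.read_state();here(s);print(s["gripper_force"],upturn(s,-112.2),upmove(s,drawer(.007,.049,.335),-112.2))
```

```text
t 45.35 tcp [ 0.5461 -0.2482  0.3464] q [-31.6   9.3  89.6   7.1  81.8  78.3] F [ 1.3 -0.8  0.5] open 0.0251 ('phi', np.float64(-110.9), 'tiltz', array([ 0.0563,  0.1098, -0.9924]))
19.302769443020225 [-7.06 -0.69  1.25] [-68.1 121.9  11.4]
```

Request:
drive_tool --moves '[18, -17, 30.5, -1, 0, 0, 0, 18, -17, 30.5, -1, 0, 0, 0, 18, 0, 0, 0, -7, -0.7, 1.2, 18, -17, 30.5, 3, 0, 0, 0, 18, -17, 30.5, 3, 0, 0, 0, 18, 0, 0, 0, 0, 0, 0, 18, 0, 0, 0, 0, 0, 0]'

```text
t: 46.05
tool_pos: [0.4363, -0.335, 0.327]
orientation: [-3.077, 0.604, 0.016]
force: [0.1, 0.7, -0.5]
opening: 0.0248
gripper_force: 19.3
```

Run:
```python
from h import *
from plant import robot
s=robot.read_state();here(s);print(upturn(s,-112.2),upmove(s,drawer(.007,.049,.239),-112.2))
```

```text
t 46.05 tcp [ 0.4363 -0.335   0.327 ] q [-42.8   3.   98.3  -0.   79.4  69.4] F [ 0.1  0.7 -0.5] open 0.0248 ('phi', np.float64(-112.23), 'tiltz', array([-0.0089,  0.0072, -0.9999]))
[-0.19  0.63 -0.03] [ 0.8 -0.  88. ]
```

Request:
drive_tool --moves '[18, 0, 0, 30, -0.2, 0.6, 0, 18, 0, 0, 35, 0, 0, 0, 18, 0, 0, 14, 0, 0, 0, 18, 0, 0, 7, 0, 0, 0, 18, 0, 0, 0, 0, 0, 0, 18, 0, 0, 0, 0, 0, 0]'

```text
t: 46.65
tool_pos: [0.4369, -0.3346, 0.2417]
orientation: [3.083, -0.602, 0.0]
force: [-0.6, 0.3, 0.2]
opening: 0.0245
gripper_force: 19.3
```

Run:
```python
from h import *
from plant import robot
s=robot.read_state();here(s);print(upturn(s,-112.2),upmove(s,drawer(.007,.049,.234),-112.2))
```

```text
t 46.65 tcp [ 0.4369 -0.3346  0.2417] q [-42.8   7.9 102.5  -0.   69.6  69.3] F [-0.6  0.3  0.2] open 0.0245 ('phi', np.float64(-112.09), 'tiltz', array([-1.e-04, -7.e-04, -1.e+00]))
[ 0.04 -0.01  0.11] [0.3 0.6 7.7]
```

Request:
drive_tool --moves '[18, 0, 0.6, 3, 0, 0, 0, 18, 0, 0, 2, 0, 0, 0, 18, 0, 0, 2, 0, 0, 0, 18, 0, 0, 1, 0, 0, 0, 18, 0, 0, 0, 0, 0, 0]'

```text
t: 47.15
tool_pos: [0.4369, -0.3371, 0.2358]
orientation: [3.078, -0.602, 0.006]
force: [-4.1, -5.3, 12.4]
opening: 0.0244
gripper_force: 20.0
```

Request:
drive_tool --moves '[18, 0, 0, 1, 0, 0, 0, 18, 0, 0, 0.5, 0, 0, 0, 18, 0, 0, 0, 0, 0, 0]'

```text
t: 47.45
tool_pos: [0.437, -0.3377, 0.2351]
orientation: [3.076, -0.602, 0.007]
force: [-4.6, -7.7, 14.2]
opening: 0.0244
gripper_force: 20.1
```

Request:
drive_tool --moves '[18, 0, 0, -1.5, 0, 0, 0, 30, 0, 0, 0, 0, 0, 0, 30, 0, 0, 0, 0, 0, 0, 30, 0, 0, -8, 0, 0, 0, 30, 0, 0, -25, 0, 0, 0, 30, 0, 0, -40, 0, 0, 0, 46, 0, 0, -40, 0, 0, 0, 46, 0, 0, 0, 0, 0, 0]'

```text
t: 48.25
tool_pos: [0.4376, -0.336, 0.3525]
orientation: [3.078, -0.601, 0.011]
force: [0.3, -0.3, 0.3]
opening: 0.0414
gripper_force: 0.0
```

```bash
cat >> h.py <<'E'
def cloud(c):
    v,u=np.mgrid[0:400,0:640]
    return ((np.stack([u,v,np.ones_like(u)],-1)@np.linalg.inv(c["mtx"]).T)*c["depth"][...,None]-c["t"])@c["R"]
E
python3 - <<'E'
from h import *;import pickle
from plant import robot
s=robot.read_state();here(s)
for n in('wrist','top'):
    c=robot.read_camera(n);pickle.dump(c,open(f'pics/{n}9.pkl','wb'));X=cloud(c);d=c["depth"]
    q=X[...,:2]-DO;x=q@D_;y=q@DN
    for nm,lo,hi,m in(('A',.03,.08,(x>-.05)&(x<-.013)&(y>.02)&(y<.078)),('B',.03,.08,(x>-.01)&(x<.028)&(y>.02)&(y<.078)),('d',.105,.125,(x>.06)&(abs(y)<.1))):
        k=m&(d>0)&(X[...,2]>lo)&(X[...,2]<hi)
        if k.sum()>5:
            print(n,nm,k.sum(),'x',np.percentile(x[k],[2,50,98]).round(4),'y',np.percentile(y[k],[2,50,98]).round(4),'z',np.percentile(X[k][:,2],[50,98]).round(4),X[k].mean(0).round(4))
            if nm=='d':
                r=cv2.minAreaRect((X[k][:,:2]*1e3).astype(np.float32));print(r)
                p=np.where(k);print('px',p[1].min(),p[1].max(),p[0].min(),p[0].max())
c=pickle.load(open('pics/wrist9.pkl','rb'));crop(c,0,0,640,250,1.25,'pics/w9.png')
E
```

```text
t 48.25 tcp [ 0.4376 -0.336   0.3525] q [-42.8   1.5  97.1  -0.   80.9  69.3] F [ 0.3 -0.3  0.3] open 0.0414 ('phi', np.float64(-112.09), 'tiltz', array([ 0.0061, -0.0064, -1.    ]))
wrist A 1363 x [-0.0496 -0.0389 -0.0142] y [0.0225 0.0481 0.0753] z [0.0452 0.0624] [ 0.3965 -0.3196  0.0494]
wrist B 801 x [-0.0094  0.0049  0.0164] y [0.0305 0.046  0.0624] z [0.0438 0.0626] [ 0.4337 -0.3368  0.0486]
wrist d 821 x [0.0881 0.1048 0.1214] y [0.0159 0.0275 0.0436] z [0.1213 0.1227] [ 0.5203 -0.3904  0.1188]
((520.8030395507812, -390.2936096191406), (23.968278884887695, 32.075347900390625), 51.58439254760742)
px 333 376 67 121
top d 357 x [0.0942 0.3642 0.3802] y [-0.0945  0.0195  0.0936] z [0.1169 0.1245] [ 0.7014 -0.489   0.1157]
((621.0262451171875, -484.1416931152344), (200.2775421142578, 274.74481201171875), 75.71444702148438)
px 314 415 94 212
```

Request:
drive_tool --moves '[46, 0, 0, 0, 0, 0, 8.2, 46, 0, 0, 0, 0, 0, 8.1, 46, 0, 0, 0, 0, 0, 0]'

```text
t: 48.65
tool_pos: [0.4357, -0.3343, 0.3431]
orientation: [-2.964, 1.036, 0.008]
force: [-0.8, 0.1, -0.2]
opening: 0.046
gripper_force: 0.0
```

Run:
```python
from h import *
from plant import robot
s=robot.read_state();here(s);print(upturn(s,-128.4),upmove(s,np.array([.5208,-.3903,.292]),-128.4))
```

```text
t 48.65 tcp [ 0.4357 -0.3343  0.3431] q [-42.8   1.9  97.6  -0.   80.7  85.7] F [-0.8  0.1 -0.2] open 0.046 ('phi', np.float64(-128.54), 'tiltz', array([-0.0041,  0.003 , -1.    ]))
[ 0.01  0.29 -0.14] [101.5  -9.   51.1]
```

Request:
drive_tool --moves '[46, 34, -3, 0, 0, 0.3, 0, 46, 34, -3, 0, 0, 0, 0, 46, 33.5, -3, 0, 0, 0, 0, 46, 0, 0, 0, 0, 0, 0, 46, 0, 0, 20, 0, 0, 0, 46, 0, 0, 15, 0, 0, 0, 46, 0, 0, 0, 0, 0, 0]'

```text
t: 49.35
tool_pos: [0.5199, -0.3898, 0.3062]
orientation: [-2.967, 1.03, 0.005]
force: [-0.5, -0.6, 0.1]
opening: 0.0461
gripper_force: 0.0
```

Run:
```python
from h import *
from plant import robot
s=robot.read_state();here(s);print(upturn(s,-128.4),upmove(s,np.array([.5208,-.3903,.292]),-128.4))
```

```text
t 49.35 tcp [ 0.5199 -0.3898  0.3062] q [-41.4  18.7  82.8  -0.   78.7  86.9] F [-0.5 -0.6  0.1] open 0.0461 ('phi', np.float64(-128.29), 'tiltz', array([-0.0026,  0.0018, -1.    ]))
[0.01 0.18 0.11] [ 1.  -0.1 14.2]
```

Request:
drive_tool --moves '[46, 1, 0, 8, 0, 0, 0, 46, 0, 0, 5, 0, 0, 0, 46, 0, 0, 0, 0, 0, 0, 18, 0, 0, 0, 0, 0, 0, 18, 0, 0, 0, 0, 0, 0, 18, 0, 0, 0, 0, 0, 0, 18, 0, 0, 0, 0, 0, 0, 18, 0, 0, 0, 0, 0, 0]'

```text
t: 50.15
tool_pos: [0.5223, -0.3918, 0.298]
orientation: [2.965, -1.033, 0.006]
force: [0.6, 0.4, 2.2]
opening: 0.0234
gripper_force: 20.0
```

Request:
drive_tool --moves '[18, 0, 0, 0, 0, 0, 0, 18, 0, 0, -10, 0, 0, 0, 18, 0, 0, -20, 0, 0, 0, 18, 0, 0, -25, 0, 0, 0, 18, 0, 0, 0, 0, 0, 0]'

```text
t: 50.65
tool_pos: [0.5229, -0.3923, 0.3576]
orientation: [2.963, -1.032, 0.015]
force: [-0.1, -0.6, 1.2]
opening: 0.0243
gripper_force: 20.0
```

Run:
```python
from h import *
from plant import robot
s=robot.read_state();here(s);print(s["gripper_force"])
for phi in(-22.2,157.8,-202.2):print(upturn(s,phi),upmove(s,drawer(-.009,.004,.345),phi))
```

```text
t 50.65 tcp [ 0.5229 -0.3923  0.3576] q [-41.4  16.8  79.6  -0.   83.   87. ] F [-0.1 -0.6  1.2] open 0.0243 ('phi', np.float64(-128.41), 'tiltz', array([ 0.0078, -0.0074, -0.9999]))
19.997690320014954
[   0.61   -0.38 -106.21] [ -24.7 -117.1   12.6]
[-0.35 -0.56 73.79] [ 24.7 117.1  12.6]
[-0.35 -0.56 73.79] [ 24.7 117.1  12.6]
```

Request:
drive_tool --moves '[18, -35, 18.8, 0, 0, -0.5, 0, 18, -35, 18.8, 0, 0, 0, 0, 18, -35, 18.8, 0, 0, 0, 0, 18, 0, 0, 0, 0, 0, -8.2, 18, 0, 0, 0, 0, 0, -8.2, 18, 0, 0, 0, 0, 0, -8.2, 18, 0, 0, 0, 0, 0, -8.2, 18, 0, 0, 0, 0, 0, -8.2]'

```text
t: 51.45
tool_pos: [0.4045, -0.3703, 0.3521]
orientation: [-3.137, -0.08, 0.007]
force: [1.0, -0.2, -0.1]
opening: 0.0237
gripper_force: 20.0
```

Request:
drive_tool --moves '[18, 0, 0, 0, 0, 0, -8.2, 18, 0, 0, 0, 0, 0, -8.2, 18, 0, 0, 0, 0, 0, -8.2, 18, 0, 0, 0, 0, 0, -8.2, 18, 0, 0, 0, 0, 0, -8.2, 18, 0, 0, 0, 0, 0, -8.2, 18, 0, 0, 0, 0, 0, -8.2, 18, 0, 0, 0, 0, 0, -7.8]'

```text
t: 52.25
tool_pos: [0.4045, -0.3703, 0.352]
orientation: [-2.598, -1.756, 0.003]
force: [-0.2, 1.1, -0.3]
opening: 0.0238
gripper_force: 20.0
```

Run:
```python
from h import *
from plant import robot
s=robot.read_state();here(s);print(s["gripper_force"])
for phi in(-22.2,):print(upturn(s,phi),upmove(s,drawer(-.009,.004,.242),phi))
```

```text
t 52.25 tcp [ 0.4045 -0.3703  0.352 ] q [-47.8   1.4  97.2  -0.1  81.7 -25.9] F [-0.2  1.1 -0.3] open 0.0238 ('phi', np.float64(-21.87), 'tiltz', array([-0.0049,  0.0034, -1.    ]))
19.996293783187866
[-0.33 -0.07  0.33] [ -0.3   0.8 110. ]
```

Request:
drive_tool --moves '[18, 0, 0.8, 30, -0.3, 0, 0.3, 18, 0, 0, 40, 0, 0, 0, 18, 0, 0, 22, 0, 0, 0, 18, 0, 0, 10, 0, 0, 0, 18, 0, 0, 5, 0, 0, 0, 18, 0, 0, 0, 0, 0, 0, 18, 0, 0, 0, 0, 0, 0]'

```text
t: 52.95
tool_pos: [0.4059, -0.3712, 0.2472]
orientation: [2.611, 1.744, 0.002]
force: [0.4, -0.2, 0.2]
opening: 0.0239
gripper_force: 20.0
```

Request:
drive_tool --moves '[18, 0, 0, 2, 0, 0, 0, 18, 0, 0, 2, 0, 0, 0, 18, 0, 0, 1, 0, 0, 0, 18, 0, 0, 0, 0, 0, 0]'

```text
t: 53.35
tool_pos: [0.4053, -0.3706, 0.2406]
orientation: [-2.612, -1.745, -0.001]
force: [0.3, 1.4, -0.9]
opening: 0.0238
gripper_force: 20.0
```

Run:
```python
from h import *
from plant import robot
s=robot.read_state();here(s);print(s["gripper_force"])
for phi in(-22.2,):print(upturn(s,phi),upmove(s,drawer(-.009,.004,.236),phi))
```

```text
t 53.35 tcp [ 0.4053 -0.3706  0.2406] q [-4.780e+01  7.800e+00  1.027e+02  1.000e-01  6.950e+01 -2.530e+01] F [ 0.3  1.4 -0.9] open 0.0238 ('phi', np.float64(-22.51), 'tiltz', array([ 5.e-04,  8.e-04, -1.e+00]))
19.997668862342834
[ 0.01 -0.05 -0.31] [-0.3 -0.   4.6]
```

Request:
drive_tool --moves '[18, 0, 0, 2, 0, 0, 0, 18, 0, 0, 1.5, 0, 0, 0, 18, 0, 0, 1, 0, 0, 0, 18, 0, 0, 0, 0, 0, 0]'

```text
t: 53.75
tool_pos: [0.4062, -0.3711, 0.2378]
orientation: [2.61, 1.744, 0.003]
force: [1.7, 1.8, 8.8]
opening: 0.0238
gripper_force: 20.0
```

Request:
drive_tool --moves '[18, 0, 0, -0.5, 0, 0, 0, 30, 0, 0, 0, 0, 0, 0, 30, 0, 0, 0, 0, 0, 0, 30, 0, 0, -8, 0, 0, 0, 30, 0, 0, -25, 0, 0, 0, 30, 0, 0, -40, 0, 0, 0, 30, 0, 0, -40, 0, 0, 0, 30, 0, 0, 0, 0, 0, 0]'

```text
t: 54.55
tool_pos: [0.4065, -0.3721, 0.3572]
orientation: [2.604, 1.739, 0.004]
force: [0.9, -0.6, 0.6]
opening: 0.03
gripper_force: 0.0
```

Run:
```python
from h import *;import pickle
from plant import robot
s=robot.read_state();here(s)
c=robot.read_camera('wrist');pickle.dump(c,open('pics/w10.pkl','wb'))
t=robot.read_camera('top')
a=cv2.resize(c["color"][:260,:,::-1],(800,325));b=cv2.resize(t["color"][170:320,200:430,::-1],(422,275),interpolation=cv2.INTER_CUBIC)
im=np.zeros((600,800,3),np.uint8);im[:325]=a;im[325:,:422]=b
sc=robot.read_camera('scene')["color"][140:300,180:400,::-1];im[325:,422:]=cv2.resize(sc,(378,275))
cv2.imwrite('pics/m10.png',im)
X=cloud(c);q=X[...,:2]-DO;x=q@D_;y=q@DN
# handle
k=(c["depth"]>0)&(x<-.07)&(x>-.12)&(abs(y)<.06)&(X[...,2]>.02)&(X[...,2]<.08);print('handle',k.sum(),X[k].mean(0).round(4) if k.any() else '')
k=(c["depth"]>0)&(x>-.05)&(x<.03)&(abs(y)<.08)&(X[...,2]>.02)&(X[...,2]<.15);print('max z',np.percentile(X[k][:,2],[50,99.5]).round(4))
```

```text
t 54.55 tcp [ 0.4065 -0.3721  0.3572] q [-47.8   1.1  96.9   0.   81.3 -25.3] F [ 0.9 -0.6  0.6] open 0.03 ('phi', np.float64(-22.51), 'tiltz', array([ 0.0078, -0.0073, -0.9999]))
handle 1344 [ 0.3247 -0.3349  0.0501]
max z [0.0314 0.0815]
```

View pics/m10.png

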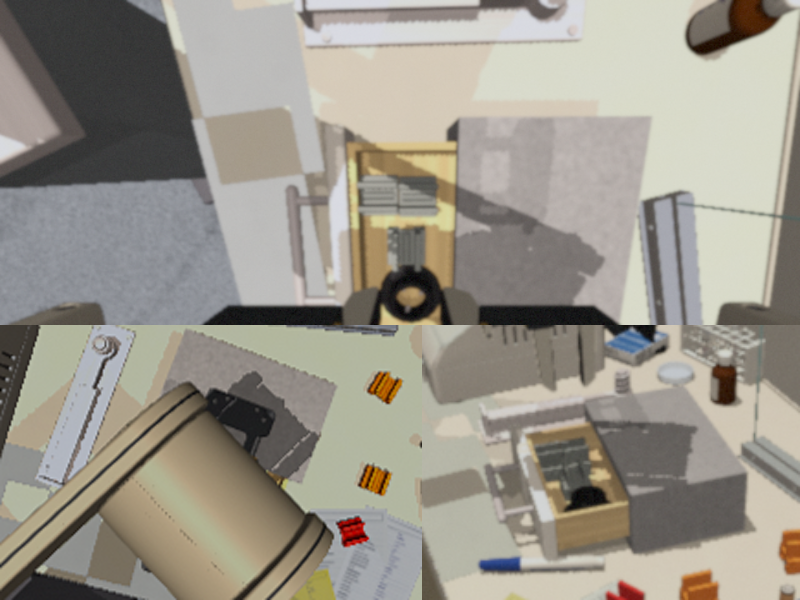

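Request:
drive_tool --moves '[0, 0, 0, 0, 0, 0, 8.2, 0, 0, 0, 0, 0, 0, 8.2, 0, 0, 0, 0, 0, 0, 8.2, 0, 0, 0, 0, 0, 0, 8.2, 0, 0, 0, 0, 0, 0, 8.2, 0, 0, 0, 0, 0, 0, 8.2, 0, 0, 0, 0, 0, 0, 8.2, 0, 0, 0, 0, 0, 0, 8.2]'

```text
t: 55.5
tool_pos: [0.4048, -0.3702, 0.3472]
orientation: [-3.138, -0.043, 0.003]
force: [0.5, 0.6, 0.6]
opening: 0.0005
gripper_force: 0.0
```

Request:
drive_tool --moves '[0, 0, 0, 0, 0, 0, 8.2, 0, 0, 0, 0, 0, 0, 8.2, 0, 0, 0, 0, 0, 0, 7.8, 0, 0, 0, 0, 0, 0, 0]'

```text
t: 55.9
tool_pos: [0.4048, -0.3702, 0.3475]
orientation: [-3.079, 0.611, 0.004]
force: [-0.3, 0.4, -0.5]
opening: 0.0003
gripper_force: 0.0
```

Run:
```python
from h import *
from plant import robot
s=robot.read_state();here(s)
print(upturn(s,-112.2),upmove(s,drawer(-.135,.0,.222),-112.2))
```

```text
t 55.9 tcp [ 0.4048 -0.3702  0.3475] q [-47.8   1.6  97.5   0.   81.1  64.6] F [-0.3  0.4 -0.5] open 0.0003 ('phi', np.float64(-112.44), 'tiltz', array([-0.0019,  0.0034, -1.    ]))
[-0.14  0.18 -0.24] [-125.4    4.5  125.5]
```

Request:
drive_tool --moves '[0, -32, 1.1, 0, 0, 0, -0.2, 0, -32, 1.1, 0, 0, 0, 0, 0, -32, 1.1, 0, 0, 0, 0, 0, -29.4, 1.1, 0, 0, 0, 0, 0, 0, 0, 0, 0, 0, 0]'

```text
t: 56.4
tool_pos: [0.2852, -0.3263, 0.348]
orientation: [-3.082, 0.597, 0.004]
force: [0.2, -0.2, 0.1]
opening: 0.0005
gripper_force: 0.0
```

Request:
drive_tool --moves '[0, 0, 0, 40, 0, 0, 0, 0, 0, 0, 40, 0, 0, 0, 0, 0, 0, 30, 0, 0, 0, 0, 0, 0, 14, 0, 0, 0, 0, 0, 0, 0, 0, 0, 0, 0, 0, 0, 0, 0, 0, 0]'

```text
t: 57.0
tool_pos: [0.2878, -0.3274, 0.2255]
orientation: [-3.082, 0.599, 0.0]
force: [0.1, -0.5, 0.7]
opening: 0.0004
gripper_force: 0.0
```

Run:
```python
from h import *
from plant import robot
s=robot.read_state();here(s)
print(upturn(s,-112.2),upmove(s,drawer(-.135,.0,.222),-112.2))
```

```text
t 57.0 tcp [ 0.2878 -0.3274  0.2255] q [-5.540e+01 -8.700e+00  1.209e+02  1.000e-01  6.790e+01  5.650e+01] F [ 0.1 -0.5  0.7] open 0.0004 ('phi', np.float64(-112.0), 'tiltz', array([ 1.0e-04,  1.6e-03, -1.0e+00]))
[-0.09  0.03  0.2 ] [-1.  -0.1  3.5]
```

Request:
drive_tool --moves '[0, 0, 0, 4, 0, 0, 0, 0, 10, 0, 0, 0, 0, 0, 0, 6, 0, 0, 0, 0, 0, 0, 6, 0, 0, 0, 0, 0, 0, 8, 0, 0, 0, 0, 0, 0, 10, 0, 0, 0, 0, 0, 0, 10, 0, 0, 0, 0, 0, 0, 10, 0, 0, 0, 0, 0]'

```text
t: 57.8
tool_pos: [0.3441, -0.3503, 0.2217]
orientation: [-3.083, 0.602, -0.001]
force: [-1.3, 0.3, 0.5]
opening: 0.0002
gripper_force: 0.7
```

Request:
drive_tool --moves '[0, 10, 0, 0, 0, 0, 0, 0, 10, 0, 0, 0, 0, 0, 0, 8, 0, 0, 0, 0, 0, 0, 5, 0, 0, 0, 0, 0, 0, 0, 0, 0, 0, 0, 0]'

```text
t: 58.3
tool_pos: [0.3744, -0.3626, 0.2217]
orientation: [-3.083, 0.602, -0.001]
force: [0.4, -0.1, 0.5]
opening: 0.0006
gripper_force: 0.0
```

Run:
```python
from h import *
from plant import robot
s=robot.read_state();here(s);q=s["tool_pos"][:2]-DO;print(q@D_,q@DN)
```

```text
t 58.3 tcp [ 0.3744 -0.3626  0.2217] q [-4.970e+01  5.100e+00  1.078e+02  1.000e-01  6.700e+01  6.230e+01] F [ 0.4 -0.1  0.5] open 0.0006 ('phi', np.float64(-112.09), 'tiltz', array([ 1.e-03,  6.e-04, -1.e+00]))
-0.04066002839754164 7.416433126055354e-05
```

Request:
drive_tool --moves '[0, 4, 0, 0, 0, 0, 0, 0, 4, 0, 0, 0, 0, 0, 0, 3, 0, 0, 0, 0, 0, 0, 2, 0, 0, 0, 0, 0]'

```text
t: 58.7
tool_pos: [0.3825, -0.366, 0.2212]
orientation: [-3.078, 0.601, 0.019]
force: [-36.4, 16.1, 32.2]
opening: 0.0001
gripper_force: 20.2
```

Request:
drive_tool --moves '[0, 2, 0, 0, 0, 0, 0, 0, 2, 0, 0, 0, 0, 0, 0, 0, 0, 0, 0, 0, 0]'

```text
t: 59.0
tool_pos: [0.3839, -0.3668, 0.2211]
orientation: [-3.076, 0.601, 0.031]
force: [-48.9, 21.9, 44.2]
opening: 0.0006
gripper_force: 27.4
```

Request:
drive_tool --moves '[0, -5, 0, 0, 0, 0, 0, 0, -10, 0, 0, 0, 0, 0, 0, -20, 0, 0, 0, 0, 0, 0, 0, 0, 0, 0, 0, 0]'

```text
t: 59.4
tool_pos: [0.3559, -0.355, 0.2212]
orientation: [-3.082, 0.603, 0.001]
force: [-0.3, 0.4, 0.6]
opening: 0.0003
gripper_force: 0.0
```

Run:
```python
from h import *
from plant import robot
s=robot.read_state();here(s);q=s["tool_pos"][:2]-DO;print(q@D_,q@DN)
for n in('wrist','scene'):
    c=robot.read_camera(n);X=cloud(c);w=X[...,:2]-DO;x=w@D_;y=w@DN;k0=c["depth"]>0
    for lo,hi in((-.1,-.05),(.05,.1),(-.05,.05)):
        k=k0&(y>lo)&(y<hi)&(X[...,2]>.045)&(X[...,2]<.065)&(x>-.12)&(x<.06)
        h,b=np.histogram(x[k],np.arange(-.12,.061,.01));print(n,lo,h)
```

```text
t 59.4 tcp [ 0.3559 -0.355   0.2212] q [-5.080e+01  2.400e+00  1.107e+02  1.000e-01  6.690e+01  6.130e+01] F [-0.3  0.4  0.6] open 0.0003 ('phi', np.float64(-112.15), 'tiltz', array([-1.0e-04,  1.5e-03, -1.0e+00]))
-0.06070239239453377 0.00010669606448625649
wrist -0.1 [  0   0   0   0   0   0   0   0   0  87 102   0   0 267   0  96   0   0]
wrist 0.05 [  0   0   0   0   0   0   0   0   0  90  99   0   0 224   0  96   0   0]
wrist -0.05 [   0    0    0    0    0    0  518    0    0 1614 2038  533  570  812
    0  206    0    0]
scene -0.1 [ 0  0  0  0  0  0  0  0  0 11 11  3  2 50  0  5  0  0]
scene 0.05 [ 0  0  0  0  0  0  0  0  0  0  0  0  0 37  0  6  0  0]
scene -0.05 [ 0  0  0  0  0 44 39  0  0 56 53 13 22 98  0 13  0  0]
```

Run:
```python
from h import *;import pickle
from plant import robot
for nm,c,a,b in(('before',pickle.load(open('pics/w10.pkl','rb')),-.12,-.085),('now',robot.read_camera('wrist'),-.035,0)):
    X=cloud(c);w=X[...,:2]-DO;x=w@D_;y=w@DN;k0=c["depth"]>0
    k=k0&(y>-.05)&(y<.05)&(X[...,2]>.04)&(X[...,2]<.062)&(x>a)&(x<b);print(nm,'bar',k.sum(),np.percentile(x[k],[2,25,50,75,98]).round(4))
    k=k0&(abs(y)<.09)&(X[...,2]>.05)&(X[...,2]<.078)&(x>b+.005)&(x<.05);print(np.histogram(x[k],np.arange(b+.005,.05,.003)))
    k=k0&(abs(y)<.09)&(X[...,2]>.078)&(X[...,2]<.088)&(x<.1);print('unit front',np.percentile(x[k],[1,3]))
```

```text
before bar 1090 [-0.1072 -0.1034 -0.1002 -0.0977 -0.0865]
(array([ 14,  15,   5,   0, 304, 408, 402, 382, 412, 512, 355, 232,  59,
        61,  55,  57,  54,  54,  56,  91, 199, 147,  83,  86,  82,  79,
       147, 181,  77, 101, 111,  74,  43,  21,  20,  22, 136,   6,   0,
         0,   0,   0,   0]), array([-0.08 , -0.077, -0.074, -0.071, -0.068, -0.065, -0.062, -0.059,
       -0.056, -0.053, -0.05 , -0.047, -0.044, -0.041, -0.038, -0.035,
       -0.032, -0.029, -0.026, -0.023, -0.02 , -0.017, -0.014, -0.011,
       -0.008, -0.005, -0.002,  0.001,  0.004,  0.007,  0.01 ,  0.013,
        0.016,  0.019,  0.022,  0.025,  0.028,  0.031,  0.034,  0.037,
        0.04 ,  0.043,  0.046,  0.049]))
unit front [0.02992393 0.03141728]
now bar 4142 [-0.0253 -0.0218 -0.0185 -0.0156 -0.0016]
(array([  44,   42,   47, 3068, 2735, 2741, 2780, 2701, 1746,    0,    0,
          0,    0,    0,    0]), array([0.005, 0.008, 0.011, 0.014, 0.017, 0.02 , 0.023, 0.026, 0.029,
       0.032, 0.035, 0.038, 0.041, 0.044, 0.047, 0.05 ]))
unit front [0.02931613 0.02951152]
```

Run:
```python
from h import *;import pickle
from plant import robot
for nm,c,o in(('before',pickle.load(open('pics/w10.pkl','rb')),-.082),('now',robot.read_camera('wrist'),0)):
    X=cloud(c);w=X[...,:2]-DO;x=w@D_-o;y=w@DN
    for lo,hi in((.05,.085),(-.085,-.05)):
        print(nm,lo,[(round(a*1e3),int(np.median(X[k][:,2])*1e3),int(X[k][:,2].min()*1e3)) for a in np.arange(.008,.046,.002) if (k:=(c["depth"]>0)&(y>lo)&(y<hi)&(x>=a)&(x<a+.002)).sum()>3])
```

```text
before 0.05 [(14, 70, 68), (16, 70, 69), (18, 70, 68), (20, 70, 69), (22, 70, 68), (24, 70, 68), (26, 70, 69), (28, 67, 59), (30, 61, 59), (32, 61, 59), (34, 50, 22), (36, 39, 21), (38, 39, 21), (40, 24, 22), (42, 39, 21), (44, 24, 21)]
before -0.085 []
now 0.05 [(8, 1, 0), (10, 1, 0), (12, 1, 0), (14, 68, 0), (16, 70, 69), (18, 70, 68), (20, 70, 69), (22, 70, 68), (24, 70, 68), (26, 70, 68), (28, 76, 67), (30, 83, 59), (32, 83, 81), (34, 83, 81), (36, 83, 81), (38, 83, 81), (40, 83, 81), (42, 83, 80), (44, 83, 81)]
now -0.085 [(8, 1, 0), (10, 1, 0), (12, 1, 0), (14, 66, 0), (16, 70, 68), (18, 70, 68), (20, 70, 68), (22, 70, 68), (24, 70, 69), (26, 70, 68), (28, 76, 68), (30, 82, 59), (32, 83, 81), (34, 83, 81), (36, 83, 81), (38, 83, 81), (40, 83, 81), (42, 83, 81), (44, 83, 80)]
```

Request:
drive_tool --moves '[0, 10, 0, 0, 0, 0, 0, 0, 10, 0, 0, 0, 0, 0, 0, 4, 0, 0, 0, 0, 0, 0, 2, 0, 0, 0, 0, 0, 0, 1, 0, 0, 0, 0, 0, 0, 1, 0, 0, 0, 0, 0, 0, 0, 0, 0, 0, 0, 0]'

```text
t: 60.3
tool_pos: [0.3814, -0.3657, 0.2215]
orientation: [-3.08, 0.601, 0.012]
force: [-20.1, 8.4, 17.2]
opening: 0.0008
gripper_force: 10.8
```

Request:
drive_tool --moves '[0, 1, 0, 0, 0, 0, 0, 0, 1, 0, 0, 0, 0, 0, 0, 0, 0, 0, 0, 0, 0]'

```text
t: 60.6
tool_pos: [0.3822, -0.3661, 0.2214]
orientation: [-3.079, 0.601, 0.018]
force: [-29.8, 11.7, 27.5]
opening: 0.0004
gripper_force: 16.0
```

Request:
drive_tool --moves '[0, -1, 0, 0, 0, 0, 0, 0, -2, 0, 0, 0, 0, 0, 0, -3, 0, 0, 0, 0, 0, 0, -10, 0, 0, 0, 0, 0, 0, -20, 0, 0, 0, 0, 0, 0, 0, 0, -40, 0, 0, 0, 0, 0, 0, -40, 0, 0, 0, 0, 0, 0, -40, 0, 0, 0]'

```text
t: 61.4
tool_pos: [0.3511, -0.353, 0.3426]
orientation: [-3.082, 0.602, 0.0]
force: [0.9, -0.4, -0.7]
opening: 0.0006
gripper_force: 0.0
```

Run:
```python
from h import *
from plant import robot
c=robot.read_camera('wrist');here(robot.read_state())
X=cloud(c);w=X[...,:2]-DO;x=w@D_;y=w@DN
for lo,hi in((.05,.085),(-.085,-.05)):
    print(lo,[(round(a*1e3),int(np.median(X[k][:,2])*1e3),int(X[k][:,2].min()*1e3)) for a in np.arange(.010,.038,.001) if (k:=(c["depth"]>0)&(y>lo)&(y<hi)&(x>=a)&(x<a+.001)).sum()>3])
```

```text
t 61.45 tcp [ 0.3525 -0.3547  0.3508] q [-5.110e+01 -6.600e+00  1.051e+02  1.000e-01  8.100e+01  6.100e+01] F [ 2.2 -2.2  6.4] open 0.0003 ('phi', np.float64(-112.1), 'tiltz', array([ 0.0069, -0.0069, -1.    ]))
0.05 [(10, 1, 0), (11, 1, 0), (12, 1, 0), (13, 1, 0), (14, 55, 0), (15, 70, 0), (16, 70, 69), (17, 70, 68), (18, 70, 69), (19, 70, 69), (20, 70, 68), (21, 70, 69), (22, 70, 69), (23, 70, 68), (24, 70, 69), (25, 71, 68), (26, 70, 69), (27, 70, 69), (28, 70, 69), (29, 81, 76), (30, 82, 59), (31, 82, 81), (32, 83, 81), (33, 83, 81), (34, 83, 81), (35, 83, 81), (36, 83, 82), (37, 83, 81)]
-0.085 [(10, 1, 0), (11, 1, 1), (12, 1, 0), (13, 1, 0), (14, 43, 0), (15, 70, 68), (16, 70, 68), (17, 70, 69), (18, 70, 69), (19, 70, 69), (20, 70, 69), (21, 70, 69), (22, 71, 69), (23, 70, 69), (24, 70, 69), (25, 70, 68), (26, 71, 69), (27, 70, 69), (28, 69, 68), (29, 79, 68), (30, 83, 81), (31, 83, 81), (32, 83, 82), (33, 83, 81), (34, 83, 81), (35, 83, 81), (36, 82, 81), (37, 83, 80)]
```

Request:
drive_tool --moves '[0, 0, 0, 0, 0, 0, 0, 0, 0, 0, 0, 0, 0, 0, 0, 0, 0, 0, 0, 0, 0, 0, 0, 0, 0, 0, 0, 0]'

```text
t: 61.85
tool_pos: [0.3511, -0.353, 0.3399]
orientation: [-3.081, 0.602, 0.003]
force: [-0.6, -0.0, 0.1]
opening: 0.0004
gripper_force: 0.0
```

Run:
```python
from h import *
from plant import robot
s=robot.read_state();here(s)
if np.abs(s["force"]).max()<3: print(robot.close_job())
```

```text
t 61.85 tcp [ 0.3511 -0.353   0.3399] q [-5.110e+01 -6.100e+00  1.058e+02  1.000e-01  8.050e+01  6.100e+01] F [-0.6 -0.   0.1] open 0.0004 ('phi', np.float64(-112.11), 'tiltz', array([-0.0014,  0.0031, -1.    ]))
the job is handed in; nothing more can be done
None
```

The job is handed in at about 62 s: the knob, both clips found on the rail and the clip from the unit's top are in the drawer, which is pushed shut to its stop; the bottle and petri dish were not touched.

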